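Fit a bit to an upturned trim router and hold the spindle lock

ROBOT

A 6-joint arm with a two-finger parallel gripper is mounted at the origin on the work surface. World frame = base frame: x ahead of the robot, y to its left, z up, the work surface at z = 0. Lengths are in mm, angles in degrees, forces in N, time in s.
With the tool pointing down it reaches from about 350 to 975 mm from the base axis. Payload 17.4 kg.
Tool frame: the origin (TCP) lies at the very end of the fingers, on their centre line; the grasp point (between the pads) lies 19 mm behind it (bot.pinch_z is the distance from the TCP to the grasp point, in mm); z points along the fingers, y is the direction in which the jaws open and shut (so a half turn about z gives the same grasp; the last joint's range is limited). The gripper opens to 85 mm and grips with 20 to 120 N. Pads are 22 mm wide; open, the fingers measure 114 mm over their backs; the gripper's body (76 mm by 85 mm) begins 54 mm behind the grasp point. The pads swing forward as they close: fully open they stand 13 mm farther back than shut.
Start: joints at [-75.39, 6.646, 82.598, -0, 90.757, -2.166], TCP at [194.819, -646.28, 231.303] pointing down, gripper open.
Joint ranges: [-162.19, 162.19], [-47.58, 125.68], [4.15, 143.07], [-65.23, 245.23], [0.69, 171.88], [-170.13, 170.13]. Speed limits (degrees/s): [108.29, 108.29, 127.2, 180, 180, 180].

INTERFACE

Orientations are given as a 3x3 rotation matrix whose columns are the frame's x, y, z axes.
In Python, from cell import readout, snapshot, camera_model, ticket, bot gives the robot as it stands.
- The arm moves only by the tool jog_arm, never from a script. Its argument "motion" is a list of rows, each an object of numbers: "ax", "ay", "az": the turn, a rotation vector about the tool's x, y, z in degrees; "dx", "dy", "dz": the shift along the tool's x, y, z in m; "jaw": the finger opening in m, from 0 to 0.0854. A call has exactly 10 rows; each row is the pose to reach, as a shift and turn from the pose measured when the call began, along the tool's axes at that moment; what a row does not reach only later rows make up. A row lasts 1/10 s, in which the tool goes at most 50 mm and 8.59 degrees, less where a joint would pass 70% of its speed; a pose out of reach is approached as far as the arm can. A call with a gripper value outside its range is refused whole. The fingers move at their own pace and stop on an object; "newtons" is the grip in N (left out, the last holds). Time passes only in rows, so rows that repeat a pose let the fingers close, or fill a call up. It gives the time, the measured TCP pose, the force and the opening at its end, in the units of the state.
- readout.get_obs(): the state, without advancing time (a new reading comes with each control period).
- snapshot(name): name is "side" or "top"; returns the picture (420x560x3 uint8, red, green, blue); there is no depth.
- camera_model(name): a dict with "fovy" (degrees; the focal length in pixels is half the picture's height over the tangent of half this angle, whatever the lens; pixels are square), "cx", "cy" (the principal point, pixels), "cam_to_world" (4x4, takes a point from camera to world coordinates). Camera axes: x right, y down, z forward; pixel columns grow to the right and rows downward; lengths in mm; the calibration is good to about 2 mm. A picture is of the moment at which its call begins. camera_model takes no time and is no camera call.
- ticket.hand_in(): hands the job in, once; it reports no verdict.
The state is a dict: "time_s": time; "joints": joint angles; "qd": joint speeds; "joint_torque": joint torques, N m; "tool_pos": TCP position; "tcp_rot": TCP orientation; "force": force on the tool from outside, world axes, zero at the start; "ft_torque": the same for the moment, N m; "grip_width": finger opening in mm.
Only numpy, scipy, OpenCV 4.12 (cv2) and the standard library are available. Lean on these libraries where they do the work, as an engineer would, in place of code of your own. Each camera call takes 0.05 s, during which the arm holds its last target.

TASK

Fit the straight bit to the upturned router: lift the collet nut that already carries the bit out of the wooden rack, set it gently on the end of the router's spindle, collet down in the bore and cutter up, so that the nut sits flat, and let go of it. Then push the spindle-lock button on the side of the router fully in and keep holding it in, firmly but without forcing it, ready for a colleague to tighten the nut: your program finishes while the fingers still hold the button in. Leave the two other bits, the spanner and the battery where they are.

Things in the scene. Friction and masses are not known exactly. Their poses are not given: they have to be found in the camera images.
- nut_centre (a point): Centre of the loose collet nut with its bit (one steel piece, 90 g), on the axis, 9 mm above the nut's underside; z = towards the cutter. Dark hexagon 24 mm across flats, 14 mm high, on a round collar 29 mm wide, 4 mm high; flats face its +x, -x and every 60 deg. Collet below the nut: 24 mm long, tapering 12 to 7 mm; cutter above: 10 mm wide, 20 mm high. Starts collet down in a rack hole, collar on the rack's top.
- spindle_mouth (a point): Centre of the mouth of the router's spindle, 207 mm above the bench, z up: the nut's underside is to sit here (nut_centre then 9 mm above). Steel spindle 20 mm wide, standing 14 mm above the flat end face of the router's barrel; plain bore 14 mm wide, 29 mm deep. The nut just rests on it, unscrewed. The spindle does not turn.
- router: Cordless router motor, battery off, fixed upside down in a plywood stand; origin under its centre, on the spindle's axis. Aluminium barrel 65 mm across (black grip 73 mm across below 117 mm), end face 193 mm above the bench. Stand 160 x 160 mm, 18 mm thick, with a clamp block 110 x 110 mm up to 65 mm. The lock button is on its own -x side.
- lock_face (a point): Centre of the outer face of the spindle-lock button, a black ribbed square 18 x 18 mm on the side of the barrel, 172 mm above the bench; moves with the button. Its +x axis points level into the router, to the spindle's axis: the way the button is pushed. The face stands 41.5 mm from that axis when out, 36.5 mm fully in, still 3 mm proud of its black 28 x 28 mm surround.
- spindle_lock (a joint): Travel of the spindle-lock button in metres: 0 out, 0.005 fully in. A spring pushes it out with about 4 N at rest and 12 N fully in; it springs back when let go.
- rack: Fixed wooden bit rack, 60 x 210 mm and 45 mm high, long side along its own y; origin under its centre. Three holes 16 mm across and 32 mm deep in the top, at -70, 0 and +70 mm along its y.
- roundover_bit_top (a point): Loose bit without a nut, shank 12 mm across, standing in the rack: a wide stepped cutter 31 mm across with a small bearing on top, top at 75 mm above the bench. The point lies on its axis 50 mm above its lower end, about 63 mm above the bench. To be left alone.
- ballnose_bit_top (a point): Loose bit without a nut, shank 12 mm across, standing in the rack: a dome-ended cutter 19 mm across, top at 75 mm above the bench. The point lies on its axis 50 mm above its lower end, about 63 mm above the bench. To be left alone.
- spanner: Loose steel open-ended spanner about 170 mm long lying on the bench, long side along its own x. To be left alone.
- battery: Loose black battery pack, 112 x 74 mm and 58 mm high; origin under its centre. To be left alone.
Things that resemble listed ones, but are neither listed nor needed, are in the scene too. There is more than one size of the rack; the job needs the smaller.

How it is judged:
By the outcome, as a careful person would: the job done as asked, in the order asked, and still so for the second after the job is handed in, while the arm keeps its last pose, push and grip.
It also fails if it takes over 56 s, if anything falls off the work surface, if the arm or the gripper's body presses on something with over 40 N, if the wrist force passes 120 N, or if a joint passes its speed limit or range.

## Working session

There is one attempt and no reset: what is moved stays moved. The work goes in short steps, Python scripts to look and compute and a tool call to move; the robot and the scene stay as the last step left them, time stands still between calls to the robot, and variables do not carry over. Pictures are saved under pics/ and viewed, and the job is handed in when it is done.

Besides the shell and the picture viewer there is one more tool, called after "Call:" in YAML: its name, and indented under it one key for each argument. jog_arm: Moves the arm, as the interface text tells. Its arguments: {"type":"object","properties":{"motion":{"type":"array"},"newtons":{"type":"number"}},"required":["motion"]}

```bash
mkdir -p pics; ls; python3 - <<'E'
from cell import readout, snapshot, camera_model, ticket, bot
import cv2, numpy as np
o=readout.get_obs()
for k,v in o.items(): print(k,np.round(v,3).tolist())
print(bot.pinch_z)
for n in("side","top"):
    im=snapshot(n); cv2.imwrite(f"pics/{n}0.png",im[:,:,::-1]); c=camera_model(n); print(n,c)
E
```

```text
pics
time_s 0.0
joints [-75.389, 6.675, 82.636, 0.0, 90.758, -2.166]
qd [0.021, -0.114, -0.033, 0.008, -0.011, -0.087]
joint_torque [0.001, -73.197, -63.25, 0.0, 0.006, 0.0]
tool_pos [194.771, -646.08, 230.544]
tcp_rot [[0.957, 0.289, -0.0], [0.289, -0.957, 0.001], [0.0, -0.001, -1.0]]
force [1.227, -0.341, -0.906]
ft_torque [0.023, 0.083, -0.0]
grip_width 85.222
18.700000000000003
side {'fovy': 56.810381220890505, 'cx': 279.07272493547697, 'cy': 212.16588046603403, 'cam_to_world': array([[ 9.80068585e-01, -1.45123206e-01,  1.35664378e-01,
         3.78288980e+02],
       [-1.98602557e-01, -6.99408214e-01,  6.86574959e-01,
        -5.75389609e+02],
       [-4.75317887e-03, -6.99833841e-01, -7.14289859e-01,
         7.53826448e+02],
       [ 0.00000000e+00,  0.00000000e+00,  0.00000000e+00,
         1.00000000e+00]])}
top {'fovy': 53.22351991223237, 'cx': 276.8990985551165, 'cy': 208.2645951441278, 'cam_to_world': array([[ 1.07113495e-02, -9.85382111e-01,  1.70021654e-01,
         3.02445974e+02],
       [-9.99941915e-01, -1.07590249e-02,  6.40957552e-04,
         2.77873862e+01],
       [ 1.19767911e-03, -1.70018644e-01, -9.85440118e-01,
         1.23767899e+03],
       [ 0.00000000e+00,  0.00000000e+00,  0.00000000e+00,
         1.00000000e+00]])}
```

View pics/side0.png

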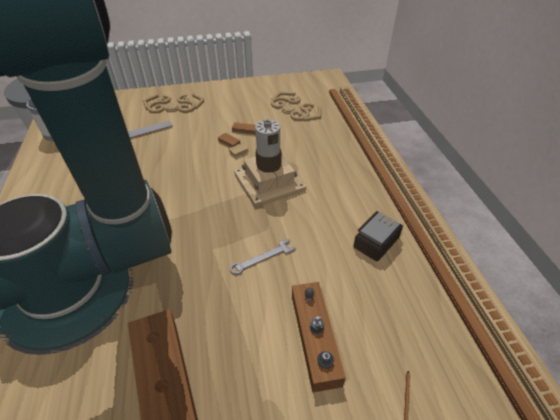

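View pics/top0.png

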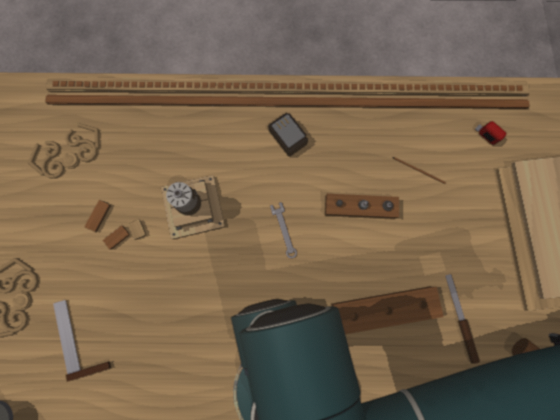

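The small rack is at about side (317,335) and top (363,205), with three items in it. A larger rack is at side (165,370) and top (390,310). The router is at side (268,160) and top (183,200). I'll enlarge these areas.

```bash
python3 - <<'E'
import cv2, numpy as np
a=cv2.imread("pics/side0.png");b=cv2.imread("pics/top0.png")
def crop(i,x,y,w,h,s): return cv2.resize(i[y:y+h,x:x+w],None,fx=s,fy=s,interpolation=cv2.INTER_CUBIC)
A=crop(a,285,275,66,120,5);B=crop(b,320,185,90,40,5)
C=np.zeros((600,790,3),np.uint8);C[:A.shape[0],:A.shape[1]]=A;C[:200,335:335+450]=B
cv2.imwrite("pics/rack0.png",C)
A=crop(a,230,110,80,100,5);B=crop(b,155,165,75,80,5)
C=np.zeros((500,790,3),np.uint8);C[:A.shape[0],:A.shape[1]]=A;C[:400,405:405+375]=B
cv2.imwrite("pics/router0.png",C)
E
```

```text
(no output)
```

View pics/rack0.png

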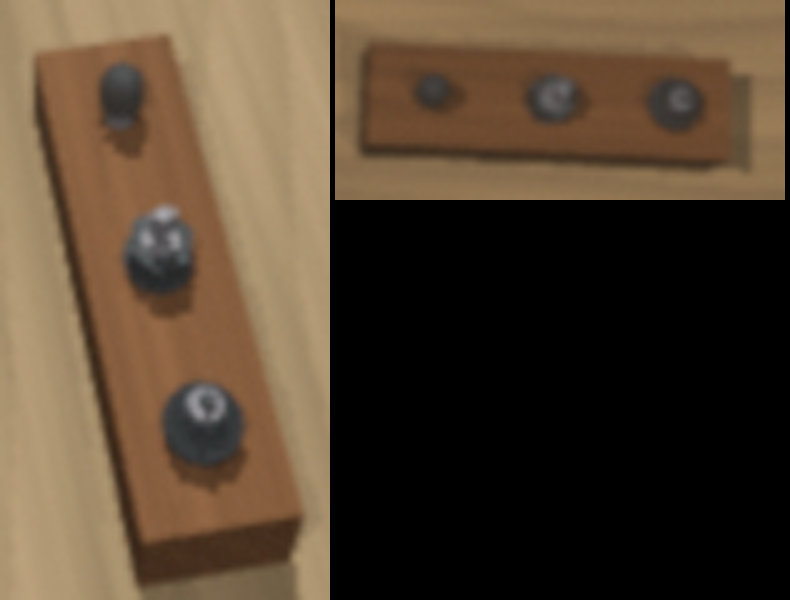

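View pics/router0.png

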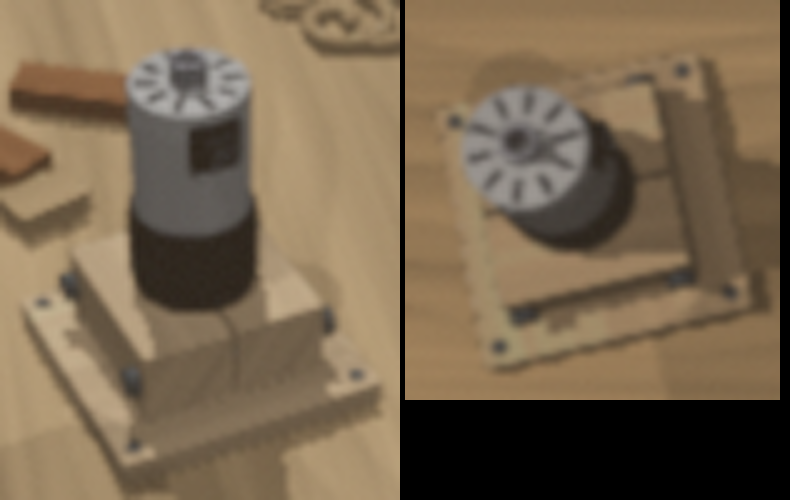

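Candidates in the small rack:
- Side (309,292): the dome, which is the ball-nose.
- Side (317,325): a dark nut with a narrow bright cutter on top.
- Side (326,360): a wide stepped cutter with a bearing, which is the round-over.

The middle one fits the description, and it sits at the rack's centre. On the router, the spindle is at about side (267,124) and top (180,193), and the button is at about side (273,139). Next I'll measure.

```bash
cat > h.py <<'E'
import numpy as np, cv2
from cell import readout, snapshot, camera_model, ticket, bot
CM={n:camera_model(n) for n in("side","top")}
def ray(n,u,v):
    c=CM[n]; f=210/np.tan(np.radians(c["fovy"]/2)); T=np.array(c["cam_to_world"])
    d=T[:3,:3]@np.array([(u-c["cx"])/f,(v-c["cy"])/f,1]); return T[:3,3],d/np.linalg.norm(d)
def onz(n,u,v,z):
    o,d=ray(n,u,v); return o+d*(z-o[2])/d[2]
def tri(a,b):
    (o1,d1),(o2,d2)=ray("side",*a),ray("top",*b)
    s=np.linalg.lstsq(np.c_[d1,-d2],o2-o1,rcond=None)[0]; p,q=o1+s[0]*d1,o2+s[1]*d2
    return (p+q)/2,np.linalg.norm(p-q)
def proj(n,P):
    c=CM[n]; f=210/np.tan(np.radians(c["fovy"]/2)); T=np.linalg.inv(np.array(c["cam_to_world"]))
    p=T[:3,:3]@np.array(P,float)+T[:3,3]; return np.array([c["cx"]+f*p[0]/p[2],c["cy"]+f*p[1]/p[2]])
E
python3 - <<'E'
from h import *
np.set_printoptions(precision=1,suppress=True)
print([x for x in dir(bot) if x[0]!='_'])
# rough
for n,u,v in(("side",285+155/5,275+275/5),("top",320+(552-335)/5,185+105/5)): print("nut~",onz(n,u,v,55))
for n,u,v in(("side",230+188/5,110+60/5),("top",155+(522-405)/5,165+140/5)): print("spindle~",onz(n,u,v,207))
# rack top corners from crop readings
S=[(36,57),(168,37),(300,518),(142,545)]
c=np.array([onz("side",285+x/5-.4,275+y/5-.4,45) for x,y in S]); print(c[:,:2],c.mean(0), np.linalg.norm(np.diff(c,axis=0,append=c[:1]),axis=1))
S=[(367,42),(728,60),(727,160),(362,150)]
c=np.array([onz("top",320+(x-335)/5-.4,185+y/5-.4,45) for x,y in S]); print(c[:,:2],c.mean(0), np.linalg.norm(np.diff(c,axis=0,append=c[:1]),axis=1))
E
```

```text
['IKError', 'pinch_z']
nut~ [ 517.6 -232.1   55. ]
nut~ [ 515.8 -219.3   55. ]
spindle~ [517.5 272.  207. ]
spindle~ [516.5 276.1 207. ]
[[ 495.5 -117.8]
 [ 553.9 -119.4]
 [ 545.3 -328. ]
 [ 487.2 -325.8]] [ 520.5 -222.8   45. ] [ 58.4 208.8  58.2 208.1]
[[ 554.8 -113.6]
 [ 546.4 -323.1]
 [ 487.7 -320.3]
 [ 491.2 -110.2]] [ 520.  -216.8   45. ] [209.6  58.8 210.1  63.7]
```

```bash
python3 - <<'E'
from h import *
np.set_printoptions(precision=1,suppress=True)
s=cv2.imread("pics/side0.png");t=cv2.imread("pics/top0.png")
for nm,im,pts in(("side",s,[(300,310),(307,340),(312,378),(330,383),(285,330),(320,372)]),("top",t,[(330,198),(350,208),(385,198),(365,215),(365,221),(365,190)])):
    print(nm,[(p,im[p[1],p[0]].tolist(),cv2.cvtColor(im,cv2.COLOR_BGR2HSV)[p[1],p[0]].tolist()) for p in pts])
P={}
for n,im,(x0,x1,y0,y1),vt in(("side",s,(285,355,275,395),85),("top",t,(315,412,185,226),70)):
    hsv=cv2.cvtColor(im,cv2.COLOR_BGR2HSV); k=8
    big=cv2.resize(im[y0:y1,x0:x1],None,fx=k,fy=k,interpolation=cv2.INTER_CUBIC)
    h=cv2.cvtColor(big,cv2.COLOR_BGR2HSV)
    m=((h[...,1]>118)&(h[...,2]>vt)&(h[...,0]<16)).astype(np.uint8)*255
    m=cv2.morphologyEx(m,cv2.MORPH_OPEN,np.ones((9,9)))
    cs=max(cv2.findContours(m,cv2.RETR_EXTERNAL,cv2.CHAIN_APPROX_NONE)[0],key=cv2.contourArea)
    hull=cv2.convexHull(cs); q=cv2.approxPolyN(hull,4).reshape(-1,2) 
    cv2.polylines(big,[q.reshape(-1,1,2).astype(np.int32)],True,(0,255,0),1)
    cv2.imwrite(f"pics/rk_{n}.png",cv2.resize(big,None,fx=.6,fy=.6,interpolation=cv2.INTER_AREA))
    q=(q+.5)/k-.5+[x0,y0]; c=np.array([onz(n,*p,45) for p in q]); print(n,q,c[:,:2],c.mean(0),np.linalg.norm(np.diff(c,axis=0,append=c[:1]),axis=1))
    P[n]=q
E
```

```text
side [((300, 310), [65, 97, 138], [13, 135, 138]), ((307, 340), [63, 93, 134], [13, 135, 134]), ((312, 378), [47, 73, 108], [13, 144, 108]), ((330, 383), [32, 49, 72], [13, 142, 72]), ((285, 330), [112, 146, 171], [17, 88, 171]), ((320, 372), [64, 97, 138], [13, 137, 138])]
top [((330, 198), [46, 71, 104], [13, 142, 104]), ((350, 208), [48, 74, 109], [13, 143, 109]), ((385, 198), [45, 70, 104], [13, 145, 104]), ((365, 215), [39, 60, 85], [14, 138, 85]), ((365, 221), [79, 111, 137], [17, 108, 137]), ((365, 190), [79, 110, 137], [16, 108, 137])]
side [[345.8 378.1]
 [312.7 383.9]
 [290.4 285.6]
 [318.2 281.7]] [[ 547.5 -328.2]
 [ 486.5 -326.3]
 [ 492.9 -116.2]
 [ 554.1 -118.6]] [ 520.3 -222.3   45. ] [ 61.1 210.2  61.3 209.7]
top [[399.2 195.8]
 [398.9 217.4]
 [324.7 213.8]
 [325.3 192.7]] [[ 548.8 -326.1]
 [ 485.3 -322.9]
 [ 493.5 -109.3]
 [ 555.7 -111.7]] [ 520.8 -217.5   45. ] [ 63.6 213.8  62.2 214.5]
```

```bash
python3 - <<'E'
from h import *
np.set_printoptions(precision=1,suppress=True)
s=cv2.imread("pics/side0.png");t=cv2.imread("pics/top0.png")
def rows(n,im,x0,x1,y0,y1,k=8):
    big=cv2.resize(im[y0:y1,x0:x1],None,fx=k,fy=k,interpolation=cv2.INTER_CUBIC); return big
k=8
# end face ellipse
for n,im,(x0,x1,y0,y1),vt in(("side",s,(248,290,112,150),0),("top",t,(158,205,175,215),0)):
    big=rows(n,im,x0,x1,y0,y1); h=cv2.cvtColor(big,cv2.COLOR_BGR2HSV)
    print(n, np.percentile(h[...,2],[50,90,98]))
    lo={"side":135,"top":120}[n]
    m=((h[...,1]<55)&(h[...,2]>lo)).astype(np.uint8)*255
    m=cv2.morphologyEx(m,cv2.MORPH_CLOSE,cv2.getStructuringElement(cv2.MORPH_ELLIPSE,(25,25)))
    m=cv2.morphologyEx(m,cv2.MORPH_OPEN,np.ones((7,7)))
    cs=max(cv2.findContours(m,cv2.RETR_EXTERNAL,cv2.CHAIN_APPROX_NONE)[0],key=cv2.contourArea)
    e=cv2.fitEllipse(cv2.convexHull(cs)); cv2.ellipse(big,e,(0,255,0),1); cv2.drawContours(big,[cs],-1,(0,0,255),1)
    cv2.imwrite(f"pics/face_{n}.png",big)
    cp=(np.array(e[0])+.5)/k-.5+[x0,y0]; ax=np.array(e[1])/k
    p=onz(n,*cp,193); f=210/np.tan(np.radians(CM[n]["fovy"]/2)); D=np.linalg.norm(p-ray(n,*cp)[0])
    print(n,cp,ax,e[2],"centre@193",p,"major mm",ax.max()*D/f)
E
python3 -c "
import cv2,numpy as np
a=cv2.imread('pics/face_side.png');b=cv2.imread('pics/face_top.png')
C=np.zeros((330,730,3),np.uint8);C[:a.shape[0],:a.shape[1]]=a;C[:b.shape[0],345:345+b.shape[1]]=b
cv2.imwrite('pics/face.png',C)"
```

```text
side [161. 177. 180.]
side [267.3 126. ] [14.1 25. ] 88.83573913574219 centre@193 [516.9 275.6 193. ] major mm 66.18310042725346
top [135. 155. 160.]
top [178.1 193.9] [24.1 25.5] 51.5857048034668 centre@193 [517.1 280.1 193. ] major mm 66.60483646836462
```

View pics/face.png

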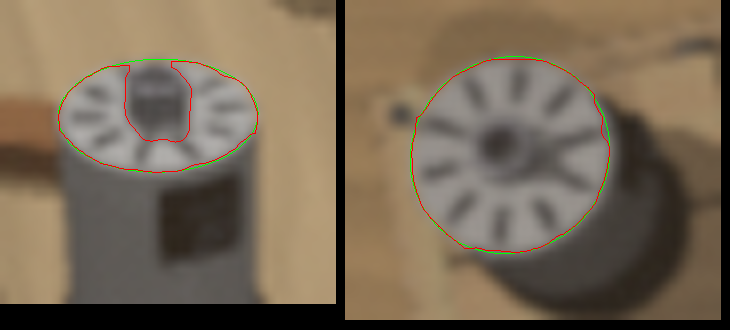

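```bash
python3 - <<'E'
from h import *
np.set_printoptions(precision=1,suppress=True)
s=cv2.imread("pics/side0.png")
k=8;x0,y0=248,112
big=cv2.resize(s[112:150,248:290],None,fx=k,fy=k,interpolation=cv2.INTER_CUBIC)
g=cv2.cvtColor(big,cv2.COLOR_BGR2GRAY)
m=(g[170:275,140:255]<70).astype(np.uint8)
c=max(cv2.findContours(m,0,cv2.CHAIN_APPROX_NONE)[0],key=cv2.contourArea); M=cv2.moments(c); 
cp=(np.array([M["m10"]/M["m00"]+140,M["m01"]/M["m00"]+170])+.5)/k-.5+[x0,y0]; print(cp,cv2.boundingRect(c))
for z in(170,172,174):
    p=onz("side",*cp,z); d=p[:2]-[516.9,275.6]; print(z,p,np.linalg.norm(d),np.degrees(np.arctan2(d[1],d[0])))
B=[(455,122),(682,70),(730,290),(499,347)]
c=np.array([onz("top",155+(x-405)/5-.4,165+y/5-.4,20)[:2] for x,y in B]); print(c,c.mean(0),np.linalg.norm(np.diff(c,axis=0,append=c[:1]),axis=1))
e=np.diff(c,axis=0,append=c[:1]);print(np.degrees(np.arctan2(e[:,1],e[:,0])))
B=[(42,302),(356,374),(133,446)]
c=np.array([onz("side",230+x/5-.4,110+y/5-.4,20)[:2] for x,y in B]); print(c)
e=np.diff(c,axis=0,append=c[:1]);print(np.degrees(np.arctan2(e[:,1],e[:,0])),np.linalg.norm(e,axis=1))
E
```

```text
[272.5 138.9] (17, 2, 86, 92)
170 [525.3 248.8 170. ] 28.044791554294658 -72.59355037687173
172 [524.8 246.  172. ] 30.61708127706197 -75.07420996793188
174 [524.3 243.2 174. ] 33.2378240723952 -77.16710620344033
[[567.  362.8]
 [600.2 229.2]
 [468.1 196. ]
 [433.1 329.6]] [517.1 279.4] [137.7 136.2 138.1 137.9]
[ -76.  -165.9  104.7   13.9]
[[433.2 326.1]
 [600.1 225.8]
 [466.5 192.9]]
[ -31.  -166.2  104. ] [194.7 137.6 137.3]
```

```bash
cat >> h.py <<'E'
from scipy.spatial.transform import Rotation as Ro
def go(pos,R=None):
    o=readout.get_obs(); R0=np.array(o["tcp_rot"]); d=R0.T@(np.array(pos,float)-o["tool_pos"])/1000
    a=np.degrees(Ro.from_matrix(R0.T@(R0 if R is None else np.array(R))).as_rotvec())
    print("shift m",np.round(d,4),"turn",np.round(a,2),"force",np.round(o["force"],1),"w",round(o["grip_width"],2),"t",round(o["time_s"],2), "pos",np.round(o["tool_pos"],1))
def down(yaw_y): # tool down, tool y at yaw_y deg
    c,s=np.cos(np.radians(yaw_y)),np.sin(np.radians(yaw_y)); y=np.array([c,s,0]); z=np.array([0,0,-1.]); return np.c_[np.cross(y,z),y,z]
E
python3 -c "
from h import *
go([520.5,-220,150],down(0))"
```

```text
shift m [ 0.4349 -0.3139  0.081 ] turn [-5.000e-02 -4.000e-02 -7.322e+01] force [-0.9 -0.8 -0.3] w 85.11 t 0.1 pos [ 194.8 -646.1  230.6]
```

Call:
jog_arm:
  motion:
    - {"dx": 0.435, "dy": -0.314, "dz": 0.08, "az": -73.2, "jaw": 0.05}
    - {"dx": 0.435, "dy": -0.314, "dz": 0.08, "az": -73.2, "jaw": 0.05}
    - {"dx": 0.435, "dy": -0.314, "dz": 0.08, "az": -73.2, "jaw": 0.05}
    - {"dx": 0.435, "dy": -0.314, "dz": 0.08, "az": -73.2, "jaw": 0.05}
    - {"dx": 0.435, "dy": -0.314, "dz": 0.08, "az": -73.2, "jaw": 0.05}
    - {"dx": 0.435, "dy": -0.314, "dz": 0.08, "az": -73.2, "jaw": 0.05}
    - {"dx": 0.435, "dy": -0.314, "dz": 0.08, "az": -73.2, "jaw": 0.05}
    - {"dx": 0.435, "dy": -0.314, "dz": 0.08, "az": -73.2, "jaw": 0.05}
    - {"dx": 0.435, "dy": -0.314, "dz": 0.08, "az": -73.2, "jaw": 0.05}
    - {"dx": 0.435, "dy": -0.314, "dz": 0.08, "az": -73.2, "jaw": 0.05}
  newtons: 20

```text
validation failed for argument at $.mo...
```

Call:
jog_arm:
  motion:
    - {"ax": 0, "ay": 0, "az": -73.2, "dx": 0.435, "dy": -0.314, "dz": 0.08, "jaw": 0.05}
    - {"ax": 0, "ay": 0, "az": -73.2, "dx": 0.435, "dy": -0.314, "dz": 0.08, "jaw": 0.05}
    - {"ax": 0, "ay": 0, "az": -73.2, "dx": 0.435, "dy": -0.314, "dz": 0.08, "jaw": 0.05}
    - {"ax": 0, "ay": 0, "az": -73.2, "dx": 0.435, "dy": -0.314, "dz": 0.08, "jaw": 0.05}
    - {"ax": 0, "ay": 0, "az": -73.2, "dx": 0.435, "dy": -0.314, "dz": 0.08, "jaw": 0.05}
    - {"ax": 0, "ay": 0, "az": -73.2, "dx": 0.435, "dy": -0.314, "dz": 0.08, "jaw": 0.05}
    - {"ax": 0, "ay": 0, "az": -73.2, "dx": 0.435, "dy": -0.314, "dz": 0.08, "jaw": 0.05}
    - {"ax": 0, "ay": 0, "az": -73.2, "dx": 0.435, "dy": -0.314, "dz": 0.08, "jaw": 0.05}
    - {"ax": 0, "ay": 0, "az": -73.2, "dx": 0.435, "dy": -0.314, "dz": 0.08, "jaw": 0.05}
    - {"ax": 0, "ay": 0, "az": -73.2, "dx": 0.435, "dy": -0.314, "dz": 0.08, "jaw": 0.05}
  newtons: 20

```text
time_s: 1.1
tool_pos: [495.8, -251.4, 156.9]
tcp_rot: [[-0.003, 1.0, -0.0], [1.0, 0.003, 0.001], [0.001, -0.0, -1.0]]
force: [0.2, -1.3, 0.3]
grip_width: 49.6
```

Call:
jog_arm:
  motion:
    - {"ax": 0, "ay": 0, "az": 0, "dx": 0.0315, "dy": 0.0247, "dz": 0.025, "jaw": 0.05}
    - {"ax": 0, "ay": 0, "az": 0, "dx": 0.0315, "dy": 0.0247, "dz": 0.05, "jaw": 0.05}
    - {"ax": 0, "ay": 0, "az": 0, "dx": 0.0315, "dy": 0.0247, "dz": 0.057, "jaw": 0.05}
    - {"ax": 0, "ay": 0, "az": 0, "dx": 0.0315, "dy": 0.0247, "dz": 0.057, "jaw": 0.05}
    - {"ax": 0, "ay": 0, "az": 0, "dx": 0.0315, "dy": 0.0247, "dz": 0.057, "jaw": 0.05}
    - {"ax": 0, "ay": 0, "az": 0, "dx": 0.0315, "dy": 0.0247, "dz": 0.057, "jaw": 0.05}
    - {"ax": 0, "ay": 0, "az": 0, "dx": 0.0315, "dy": 0.0247, "dz": 0.057, "jaw": 0.05}
    - {"ax": 0, "ay": 0, "az": 0, "dx": 0.0315, "dy": 0.0247, "dz": 0.057, "jaw": 0.05}
    - {"ax": 0, "ay": 0, "az": 0, "dx": 0.0315, "dy": 0.0247, "dz": 0.057, "jaw": 0.05}
    - {"ax": 0, "ay": 0, "az": 0, "dx": 0.0315, "dy": 0.0247, "dz": 0.057, "jaw": 0.05}

```text
time_s: 2.1
tool_pos: [520.4, -219.9, 100.0]
tcp_rot: [[-0.003, 1.0, -0.0], [1.0, 0.003, 0.001], [0.001, -0.0, -1.0]]
force: [-0.4, 0.7, -0.3]
grip_width: 50.2
```

```bash
python3 - <<'E'
from h import *
np.set_printoptions(precision=1,suppress=True)
o=readout.get_obs();p=np.array(o["tool_pos"]);R=np.array(o["tcp_rot"]);print(p,R[:,1],o["grip_width"])
a=snapshot("side")[:,:,::-1];b=snapshot("top")[:,:,::-1]
cv2.imwrite("pics/s1.png",a);cv2.imwrite("pics/t1.png",b)
print(proj("side",p),proj("top",p),proj("side",[520,-220,83]))
A=cv2.resize(a[255:395,260:380],None,fx=4,fy=4,interpolation=cv2.INTER_CUBIC)
B=cv2.resize(b[170:240,325:400],None,fx=4,fy=4,interpolation=cv2.INTER_CUBIC)
C=np.zeros((560,790,3),np.uint8);C[:,:480]=A;C[:280,485:785]=B
cv2.imwrite("pics/h1.png",C)
E
```

```text
[ 520.4 -219.9  100. ] [ 1.  0. -0.] 50.15780236690876
[317.2 312.3] [366.9 201.5] [316.5 317. ]
```

View pics/h1.png

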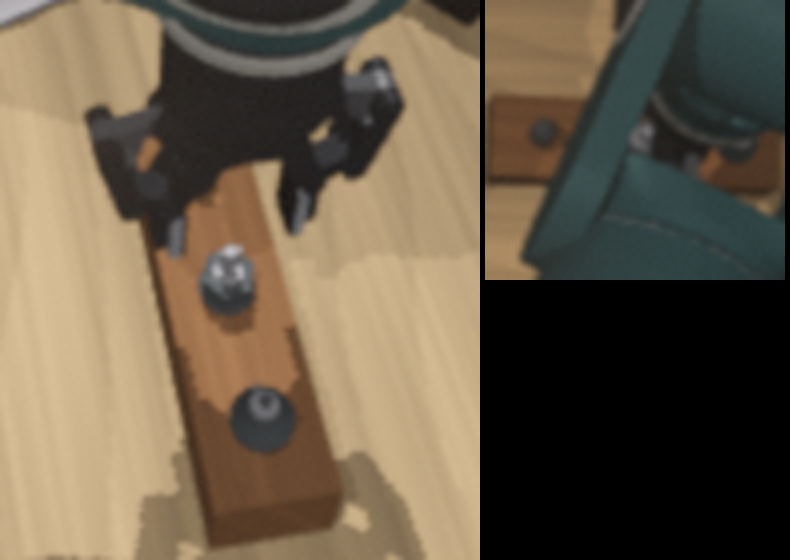

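```bash
python3 - <<'E'
from h import *
np.set_printoptions(precision=1,suppress=True)
f=lambda P:(proj("side",P)+.4-[260,255])*4
for z in(100,104,107):
  print(z,f([495.4,-231,z]),f([545.4,-231,z]))
print("nut top ctr, hex top, cutter top", f([520.4,-220,63]),f([520.4,-220,83]),f([520.4,-234.5,45]),f([520.4,-222.3,83]))
a=cv2.imread("pics/s1.png"); cv2.imwrite("pics/z1.png",cv2.resize(a[300:345,290:345],None,fx=14,fy=13,interpolation=cv2.INTER_CUBIC))
E
```

```text
100 [184.7 261.5] [288.6 241.9]
104 [185.1 257.1] [289.4 237.5]
107 [185.4 253.8] [290.  234.2]
nut top ctr, hex top, cutter top [225.6 270.1] [228.3 249.3] [231.1 314.9] [229.6 253.5]
```

View pics/z1.png

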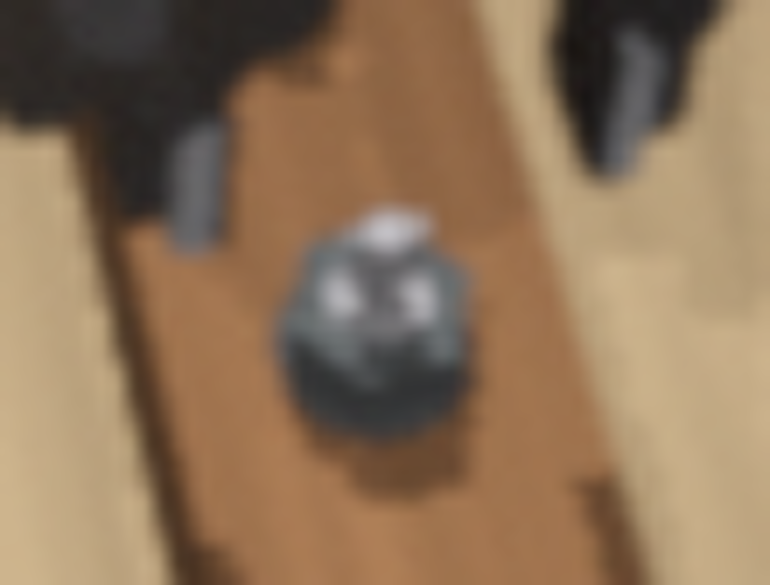

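Call:
jog_arm:
  motion:
    - {"ax": 0, "ay": 0, "az": 0, "dx": -0.001, "dy": -0.001, "dz": 0.01, "jaw": 0.05}
    - {"ax": 0, "ay": 0, "az": 0, "dx": -0.001, "dy": -0.001, "dz": 0.02, "jaw": 0.05}
    - {"ax": 0, "ay": 0, "az": 0, "dx": -0.001, "dy": -0.001, "dz": 0.03, "jaw": 0.05}
    - {"ax": 0, "ay": 0, "az": 0, "dx": -0.001, "dy": -0.001, "dz": 0.04, "jaw": 0.05}
    - {"ax": 0, "ay": 0, "az": 0, "dx": -0.001, "dy": -0.001, "dz": 0.046, "jaw": 0.05}
    - {"ax": 0, "ay": 0, "az": 0, "dx": -0.001, "dy": -0.001, "dz": 0.0495, "jaw": 0.05}
    - {"ax": 0, "ay": 0, "az": 0, "dx": -0.001, "dy": -0.001, "dz": 0.0495, "jaw": 0.05}
    - {"ax": 0, "ay": 0, "az": 0, "dx": -0.001, "dy": -0.001, "dz": 0.0495, "jaw": 0.05}
    - {"ax": 0, "ay": 0, "az": 0, "dx": -0.001, "dy": -0.001, "dz": 0.0495, "jaw": 0.05}
    - {"ax": 0, "ay": 0, "az": 0, "dx": -0.001, "dy": -0.001, "dz": 0.0495, "jaw": 0.05}

```text
time_s: 3.2
tool_pos: [519.6, -220.8, 50.9]
tcp_rot: [[-0.003, 1.0, 0.0], [1.0, 0.003, 0.001], [0.001, 0.0, -1.0]]
force: [-0.4, -0.9, 0.3]
grip_width: 49.7
```

```bash
python3 - <<'E'
from h import *
a=snapshot("side")[:,:,::-1]
cv2.imwrite("pics/s2.png",a)
cv2.imwrite("pics/z2.png",cv2.resize(a[295:345,290:345],None,fx=12,fy=12,interpolation=cv2.INTER_CUBIC))
E
```

```text
(no output)
```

View pics/z2.png

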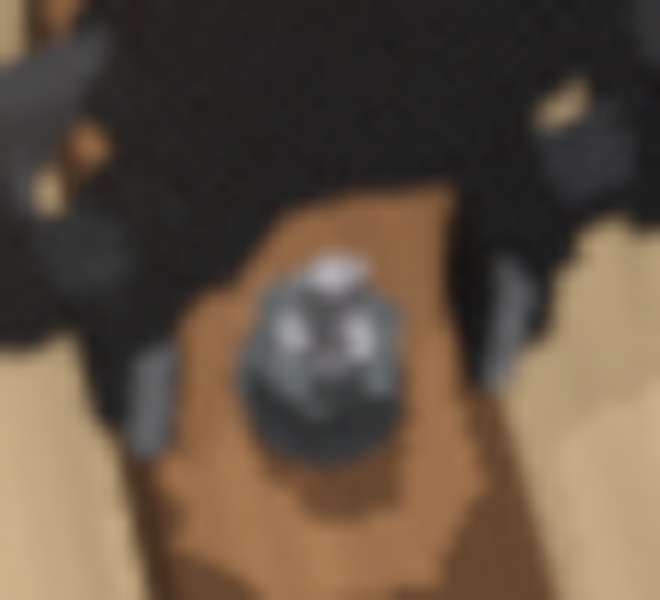

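Call:
jog_arm:
  motion:
    - {"ax": 0, "ay": 0, "az": 0, "dx": 0.0005, "dy": -0.0015, "dz": 0, "jaw": 0.05}
    - {"ax": 0, "ay": 0, "az": 0, "dx": 0.0005, "dy": -0.0015, "dz": 0, "jaw": 0.04}
    - {"ax": 0, "ay": 0, "az": 0, "dx": 0.0005, "dy": -0.0015, "dz": 0, "jaw": 0.034}
    - {"ax": 0, "ay": 0, "az": 0, "dx": 0.0005, "dy": -0.0015, "dz": 0, "jaw": 0.03}
    - {"ax": 0, "ay": 0, "az": 0, "dx": 0.0005, "dy": -0.0015, "dz": 0, "jaw": 0.027}
    - {"ax": 0, "ay": 0, "az": 0, "dx": 0.0005, "dy": -0.0015, "dz": 0, "jaw": 0.024}
    - {"ax": 0, "ay": 0, "az": 0, "dx": 0.0005, "dy": -0.0015, "dz": 0, "jaw": 0.02}
    - {"ax": 0, "ay": 0, "az": 0, "dx": 0.0005, "dy": -0.0015, "dz": 0, "jaw": 0.015}
    - {"ax": 0, "ay": 0, "az": 0, "dx": 0.0005, "dy": -0.0015, "dz": 0, "jaw": 0.015}
    - {"ax": 0, "ay": 0, "az": 0, "dx": 0.0005, "dy": -0.0015, "dz": 0, "jaw": 0.015}
  newtons: 25

```text
time_s: 4.25
tool_pos: [519.4, -220.4, 51.9]
tcp_rot: [[-0.003, 1.0, 0.004], [1.0, 0.003, 0.0], [0.0, 0.004, -1.0]]
force: [8.0, 1.4, 3.9]
grip_width: 25.6
```

```bash
python3 - <<'E'
from h import *
o=readout.get_obs();print(np.round(o["ft_torque"],2))
a=snapshot("side")[:,:,::-1]
cv2.imwrite("pics/s3.png",a)
cv2.imwrite("pics/z3.png",cv2.resize(a[295:345,290:345],None,fx=12,fy=12,interpolation=cv2.INTER_CUBIC))
E
```

```text
[ 0.25 -1.51 -0.05]
```

View pics/z3.png

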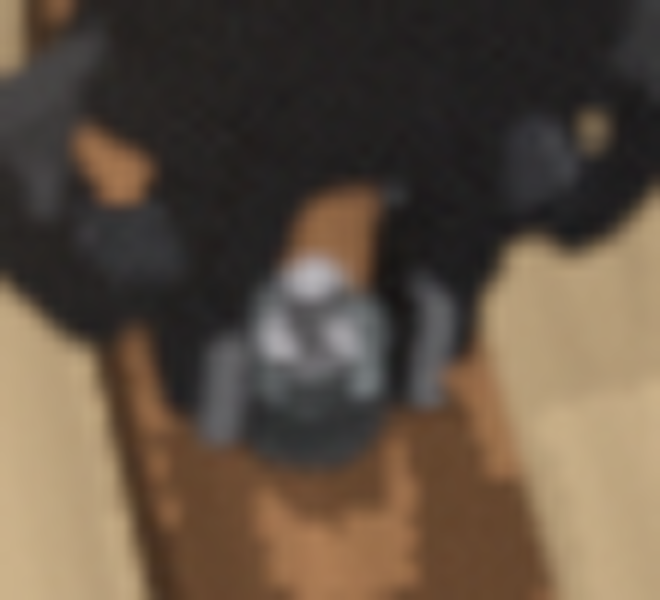

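Call:
jog_arm:
  motion:
    - {"ax": 0, "ay": 0, "az": 0, "dx": 0, "dy": 0.0005, "dz": 0, "jaw": 0.015}
    - {"ax": 0, "ay": 0, "az": 0, "dx": 0, "dy": 0.001, "dz": 0, "jaw": 0.015}
    - {"ax": 0, "ay": 0, "az": 0, "dx": 0, "dy": 0.001, "dz": 0, "jaw": 0.015}
    - {"ax": 0, "ay": 0, "az": 0, "dx": 0, "dy": 0.001, "dz": 0, "jaw": 0.015}
    - {"ax": 0, "ay": 0, "az": 0, "dx": 0, "dy": 0.001, "dz": 0, "jaw": 0.015}
    - {"ax": 0, "ay": 0, "az": 0, "dx": 0, "dy": 0.001, "dz": 0, "jaw": 0.015}
    - {"ax": 0, "ay": 0, "az": 0, "dx": 0, "dy": 0.001, "dz": 0, "jaw": 0.015}
    - {"ax": 0, "ay": 0, "az": 0, "dx": 0, "dy": 0.001, "dz": 0, "jaw": 0.015}
    - {"ax": 0, "ay": 0, "az": 0, "dx": 0, "dy": 0.001, "dz": 0, "jaw": 0.015}
    - {"ax": 0, "ay": 0, "az": 0, "dx": 0, "dy": 0.001, "dz": 0, "jaw": 0.015}

```text
time_s: 5.3
tool_pos: [520.4, -220.4, 51.9]
tcp_rot: [[-0.003, 1.0, 0.004], [1.0, 0.003, 0.0], [0.0, 0.004, -1.0]]
force: [-0.6, 0.5, 1.7]
grip_width: 25.6
```

```bash
python3 - <<'E'
from h import *
o=readout.get_obs();print(np.round(o["ft_torque"],2))
a=snapshot("side")[:,:,::-1]
cv2.imwrite("pics/s4.png",a)
cv2.imwrite("pics/z4.png",cv2.resize(a[295:345,290:345],None,fx=12,fy=12,interpolation=cv2.INTER_CUBIC))
E
```

```text
[-0.01  0.09  0.03]
```

View pics/z4.png

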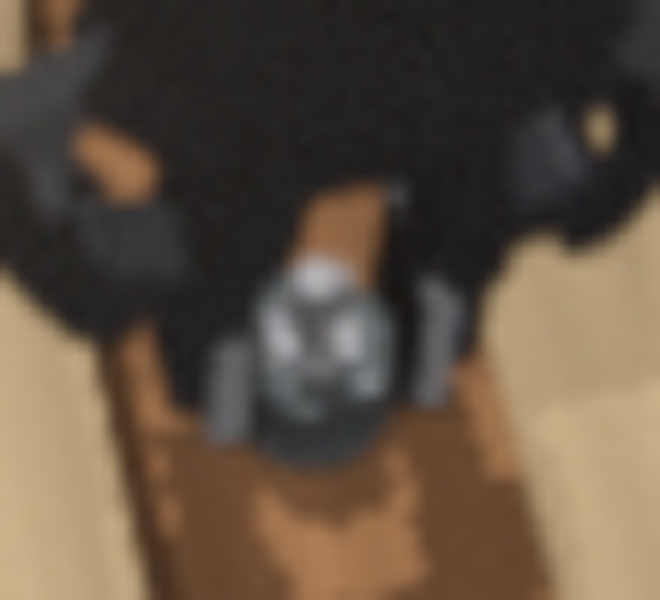

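Call:
jog_arm:
  motion:
    - {"ax": 0, "ay": 0, "az": 0, "dx": 0, "dy": 0, "dz": -0.0005, "jaw": 0.034}
    - {"ax": 0, "ay": 0, "az": 0, "dx": 0, "dy": 0, "dz": -0.0005, "jaw": 0.034}
    - {"ax": 0, "ay": 0, "az": 4, "dx": 0, "dy": 0, "dz": -0.0005, "jaw": 0.034}
    - {"ax": 0, "ay": 0, "az": 8, "dx": 0, "dy": 0, "dz": -0.0005, "jaw": 0.034}
    - {"ax": 0, "ay": 0, "az": 8, "dx": 0, "dy": 0, "dz": -0.0005, "jaw": 0.03}
    - {"ax": 0, "ay": 0, "az": 8, "dx": 0, "dy": 0, "dz": -0.0005, "jaw": 0.026}
    - {"ax": 0, "ay": 0, "az": 8, "dx": 0, "dy": 0, "dz": -0.0005, "jaw": 0.02}
    - {"ax": 0, "ay": 0, "az": 8, "dx": 0, "dy": 0, "dz": -0.0005, "jaw": 0.015}
    - {"ax": 0, "ay": 0, "az": 8, "dx": 0, "dy": 0, "dz": -0.0005, "jaw": 0.015}
    - {"ax": 0, "ay": 0, "az": 8, "dx": 0, "dy": 0, "dz": -0.0005, "jaw": 0.015}

```text
time_s: 6.35
tool_pos: [520.4, -220.4, 52.5]
tcp_rot: [[0.136, 0.991, 0.004], [0.991, -0.136, 0.0], [0.001, 0.004, -1.0]]
force: [-0.8, -0.1, 2.3]
grip_width: 25.0
```

Call:
jog_arm:
  motion:
    - {"ax": 0, "ay": 0, "az": 0, "dx": 0, "dy": 0, "dz": 0, "jaw": 0.032}
    - {"ax": 0, "ay": 0, "az": 0, "dx": 0, "dy": 0, "dz": 0, "jaw": 0.032}
    - {"ax": 0, "ay": 0, "az": -2.5, "dx": 0, "dy": 0, "dz": 0, "jaw": 0.032}
    - {"ax": 0, "ay": 0, "az": -2.5, "dx": 0, "dy": 0, "dz": 0, "jaw": 0.03}
    - {"ax": 0, "ay": 0, "az": -2.5, "dx": 0, "dy": 0, "dz": 0, "jaw": 0.026}
    - {"ax": 0, "ay": 0, "az": -2.5, "dx": 0, "dy": 0, "dz": 0, "jaw": 0.02}
    - {"ax": 0, "ay": 0, "az": -2.5, "dx": 0, "dy": 0, "dz": 0, "jaw": 0.015}
    - {"ax": 0, "ay": 0, "az": -2.5, "dx": 0, "dy": 0, "dz": 0, "jaw": 0.015}
    - {"ax": 0, "ay": 0, "az": -2.5, "dx": 0, "dy": 0, "dz": 0, "jaw": 0.015}
    - {"ax": 0, "ay": 0, "az": -2.5, "dx": 0, "dy": 0, "dz": 0, "jaw": 0.015}
  newtons: 35

```text
time_s: 7.35
tool_pos: [520.5, -220.4, 52.6]
tcp_rot: [[0.093, 0.996, 0.004], [0.996, -0.093, 0.0], [0.0, 0.004, -1.0]]
force: [-0.9, 0.1, 4.0]
grip_width: 24.3
```

Call:
jog_arm:
  motion:
    - {"ax": 0, "ay": 0, "az": 0, "dx": 0, "dy": 0, "dz": -0.005, "jaw": 0.015}
    - {"ax": 0, "ay": 0, "az": 0, "dx": 0, "dy": 0, "dz": -0.015, "jaw": 0.015}
    - {"ax": 0, "ay": 0, "az": 0, "dx": 0, "dy": 0, "dz": -0.03, "jaw": 0.015}
    - {"ax": 0, "ay": 0, "az": 0, "dx": 0, "dy": 0, "dz": -0.05, "jaw": 0.015}
    - {"ax": 0, "ay": 0, "az": 0, "dx": 0, "dy": 0, "dz": -0.08, "jaw": 0.015}
    - {"ax": 0, "ay": 0, "az": 0, "dx": 0, "dy": 0, "dz": -0.11, "jaw": 0.015}
    - {"ax": 0, "ay": 0, "az": 0, "dx": 0, "dy": 0, "dz": -0.14, "jaw": 0.015}
    - {"ax": 0, "ay": 0, "az": 0, "dx": 0, "dy": 0, "dz": -0.17, "jaw": 0.015}
    - {"ax": 0, "ay": 0, "az": 0, "dx": 0, "dy": 0, "dz": -0.2, "jaw": 0.015}
    - {"ax": 0, "ay": 0, "az": 0, "dx": 0, "dy": 0, "dz": -0.22, "jaw": 0.015}

```text
time_s: 8.35
tool_pos: [519.6, -220.5, 276.5]
tcp_rot: [[0.093, 0.996, 0.007], [0.996, -0.093, -0.001], [-0.001, 0.007, -1.0]]
force: [-0.3, -0.4, -1.1]
grip_width: 24.2
```

```bash
python3 - <<'E'
from h import *
a=snapshot("side")[:,:,::-1]
cv2.imwrite("pics/s5.png",a)
o=readout.get_obs();p=np.array(o["tool_pos"]);print(p,o["grip_width"],o["force"],proj("side",p),proj("side",p-[0,0,31.6]))
go([517,270,275],o["tcp_rot"])
c=proj("side",p).astype(int)
cv2.imwrite("pics/z5.png",cv2.resize(a[c[1]-45:c[1]+45,c[0]-45:c[0]+45],None,fx=6,fy=6,interpolation=cv2.INTER_CUBIC))
E
```

```text
[ 520.08064145 -220.7053947   279.31081567] 24.80283549556269 [0.12844146 0.77893199 3.0937559 ] [324.75034827 253.10404456] [323.19221289 265.37953743]
shift m [ 0.4883 -0.0487  0.003 ] turn [0. 0. 0.] force [0.1 0.8 3.1] w 24.8 t 8.4 pos [ 520.1 -220.7  279.3]
```

View pics/z5.png

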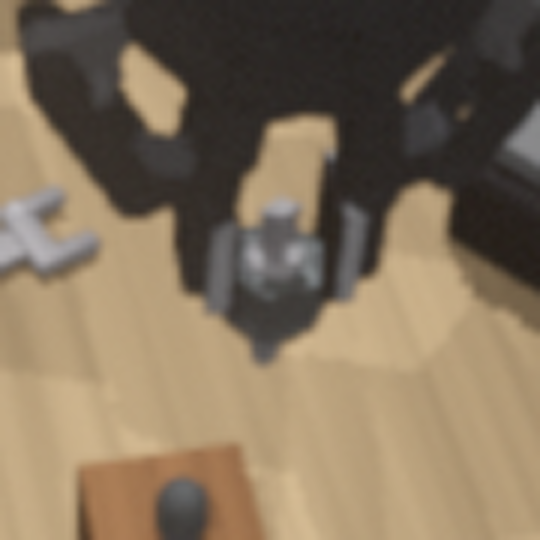

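The nut is gripped upright: its cutter is at crop (282,212) and the collet tip at (262,358). Next I'll carry it to above the router.

Call:
jog_arm:
  motion:
    - {"ax": 0, "ay": 0, "az": 0, "dx": 0.02, "dy": -0.002, "dz": 0.003, "jaw": 0.015}
    - {"ax": 0, "ay": 0, "az": 0, "dx": 0.06, "dy": -0.006, "dz": 0.003, "jaw": 0.015}
    - {"ax": 0, "ay": 0, "az": 0, "dx": 0.11, "dy": -0.011, "dz": 0.003, "jaw": 0.015}
    - {"ax": 0, "ay": 0, "az": 0, "dx": 0.16, "dy": -0.016, "dz": 0.003, "jaw": 0.015}
    - {"ax": 0, "ay": 0, "az": 0, "dx": 0.21, "dy": -0.021, "dz": 0.003, "jaw": 0.015}
    - {"ax": 0, "ay": 0, "az": 0, "dx": 0.26, "dy": -0.026, "dz": 0.003, "jaw": 0.015}
    - {"ax": 0, "ay": 0, "az": 0, "dx": 0.31, "dy": -0.031, "dz": 0.003, "jaw": 0.015}
    - {"ax": 0, "ay": 0, "az": 0, "dx": 0.36, "dy": -0.036, "dz": 0.003, "jaw": 0.015}
    - {"ax": 0, "ay": 0, "az": 0, "dx": 0.4, "dy": -0.04, "dz": 0.003, "jaw": 0.015}
    - {"ax": 0, "ay": 0, "az": 0, "dx": 0.43, "dy": -0.043, "dz": 0.003, "jaw": 0.015}

```text
time_s: 9.4
tool_pos: [516.5, 213.9, 275.8]
tcp_rot: [[0.091, 0.996, 0.01], [0.996, -0.091, -0.002], [-0.001, 0.01, -1.0]]
force: [0.7, -0.8, -1.6]
grip_width: 24.3
```

```bash
python3 - <<'E'
from h import *
go([516,278,258],down(-5.35))
E
```

```text
shift m [ 0.0638 -0.0065  0.0176] turn [0.59 0.07 0.11] force [ 0.7 -0.8 -1.6] w 24.3 t 9.4 pos [516.5 213.9 275.8]
```

Call:
jog_arm:
  motion:
    - {"ax": 0.1, "ay": 0, "az": 0, "dx": 0.03, "dy": -0.003, "dz": 0, "jaw": 0.015}
    - {"ax": 0.3, "ay": 0, "az": 0, "dx": 0.05, "dy": -0.005, "dz": 0.004, "jaw": 0.015}
    - {"ax": 0.6, "ay": 0.1, "az": 0, "dx": 0.06, "dy": -0.006, "dz": 0.01, "jaw": 0.015}
    - {"ax": 0.6, "ay": 0.1, "az": 0, "dx": 0.064, "dy": -0.006, "dz": 0.017, "jaw": 0.015}
    - {"ax": 0.6, "ay": 0.1, "az": 0, "dx": 0.064, "dy": -0.006, "dz": 0.018, "jaw": 0.015}
    - {"ax": 0.6, "ay": 0.1, "az": 0, "dx": 0.064, "dy": -0.006, "dz": 0.018, "jaw": 0.015}
    - {"ax": 0.6, "ay": 0.1, "az": 0, "dx": 0.064, "dy": -0.006, "dz": 0.018, "jaw": 0.015}
    - {"ax": 0.6, "ay": 0.1, "az": 0, "dx": 0.064, "dy": -0.006, "dz": 0.018, "jaw": 0.015}
    - {"ax": 0.6, "ay": 0.1, "az": 0, "dx": 0.064, "dy": -0.006, "dz": 0.018, "jaw": 0.015}
    - {"ax": 0.6, "ay": 0.1, "az": 0, "dx": 0.064, "dy": -0.006, "dz": 0.018, "jaw": 0.015}

```text
time_s: 10.4
tool_pos: [516.6, 278.0, 257.8]
tcp_rot: [[0.092, 0.996, 0.0], [0.996, -0.092, 0.001], [0.001, -0.0, -1.0]]
force: [-0.1, -0.2, -1.5]
grip_width: 24.4
```

```bash
python3 - <<'E'
from h import *
o=readout.get_obs();p=np.array(o["tool_pos"]);print(p,np.round(o["tcp_rot"],4).tolist(),np.round(o["force"],1))
a=snapshot("side")[:,:,::-1];b=snapshot("top")[:,:,::-1]
cv2.imwrite("pics/s6.png",a);cv2.imwrite("pics/t6.png",b)
A=cv2.resize(a[85:150,238:298],None,fx=8,fy=8,interpolation=cv2.INTER_CUBIC)
B=cv2.resize(b[165:225,150:210],None,fx=5,fy=5,interpolation=cv2.INTER_CUBIC)
C=np.zeros((520,790,3),np.uint8);C[:,:480]=A;C[:300,485:785]=B
cv2.imwrite("pics/h6.png",C)
for z in(0,-7.6,-31.6,-49): print(z,(proj("side",p+[0,0,z])+.45-[238,85])*8)
E
```

```text
[516.62139789 278.02966621 257.81742606] [[0.0916, 0.9958, 0.0], [0.9958, -0.0916, 0.0006], [0.0006, -0.0, -1.0]] [-0.1 -0.2 -1.5]
0 [229.95665679 146.8512055 ]
-7.6 [230.64842233 168.90293034]
-31.6 [232.78271113 236.93862552]
-49 [234.2840363  284.79705096]
```

View pics/h6.png

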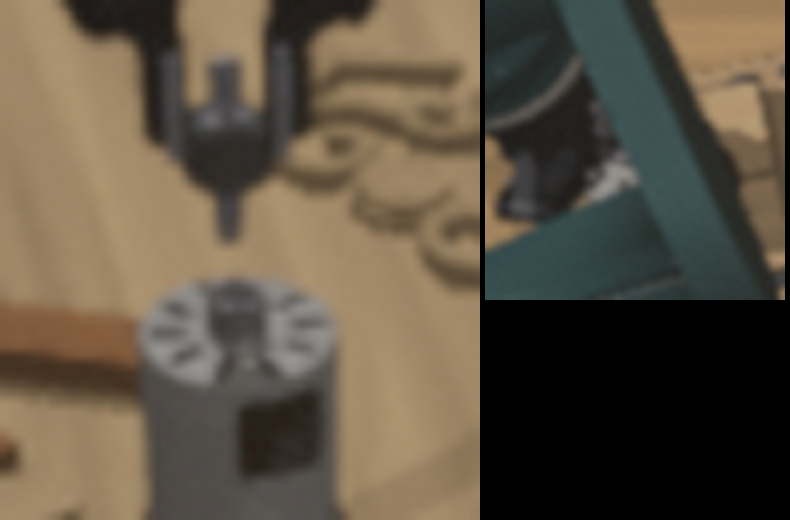

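```bash
python3 - <<'E'
from h import *
np.set_printoptions(precision=1,suppress=True,linewidth=180)
a=cv2.imread("pics/s6.png").astype(int); g=a.sum(2)//3
print(g[100:128,258:278])
m=np.array([516.9,275.6,207]); J=np.c_[proj("side",m+[1,0,0])-proj("side",m),proj("side",m+[0,1,0])-proj("side",m)]
print(J,proj("side",m),proj("side",[516.62,278.03,226.2]))
for d in([.81,.69],[.81,.45]): print(np.linalg.solve(J,d))
E
```

```text
[[ 51  67  62  57  71  88  98  85  71  72  75  72  61  50  58  67  53  37  49  67]
 [ 50  67  64  53  58  64  66  61  57  56  54  58  56  46  58  68  58  53  79 100]
 [ 57  68  64  48  47  50  50  47  46  45  47  47  47  41  58  71  84  99 117 127]
 [ 86  75  63  49  42  41  43  44  43  44  43  45  41  41  59  79 107 129 135 133]
 [117  90  69  48  42  41  40  42  44  44  44  45  44  45  62  84 108 126 132 134]
 [125 111  87  51  40  41  43  42  44  44  43  45  43  48  65  82 100 114 118 122]
 [134 131 112  69  44  42  42  44  43  44  43  44  48  60  74  81  82  87  90  94]
 [133 134 125  95  61  48  42  44  44  46  46  51  65  93 109 104  84  78  75  75]
 [134 135 134 122  98  76  57  48  46  50  60  82 104 126 138 129 115 102  84  82]
 [135 134 136 137 129 116  88  60  56  61  87 117 133 138 142 140 137 128 113 110]
 [135 135 135 137 138 134 115  73  65  73 103 128 135 138 142 142 140 138 135 133]
 [135 135 135 137 138 138 118  78  67  74 104 129 134 136 140 143 141 139 137 136]
 [136 136 135 136 138 139 120  83  67  76 107 130 133 135 139 142 142 140 139 137]
 [136 136 136 137 138
[... 603 characters left out ...]
98 112 123 133 137 135 136 139 142 141]
 [139 138 140 139 129 109  93  84  76  74  74  83 106 128 137 133 125 126 135 141]
 [128 124 127 135 136 120  89  89  85  81  79  86  92 112 126 114 104 113 130 141]
 [117  94  96 117 131 119  84  86  93  84  85  86  84 103 117 113 126 138 140 141]
 [131 115 105 113 127 117  77  66  68  68  68  70  77 113 138 137 130 126 124 123]
 [126 124 125 131 138 120  76  59  62  66  70  69  72 110 141 137 117  99 100 106]
 [ 99  99 106 125 138 123  85  63  64  65  70  73  76 111 139 138 129 123 129 137]
 [117 116 120 126 131 128 106  77  69  73  82  83  83 107 132 130 117 121 127 137]]
[[ 0.4 -0.1]
 [-0.  -0.2]] [267.1 121.3] [266.6 114.2]
[ 1.5 -3.6]
[ 1.7 -2.5]
```

Measured in the side view, the collet axis (266.4 at mouth height) has to move +0.65 px in u and about +0.7 px in v to line up with the spindle (267.1,121.3). That is about +1.2 mm in x and -3.4 mm in y. I'll lower it in stages and watch the force.

Call:
jog_arm:
  motion:
    - {"ax": 0, "ay": 0, "az": 0, "dx": -0.0033, "dy": 0.0015, "dz": 0, "jaw": 0.015}
    - {"ax": 0, "ay": 0, "az": 0, "dx": -0.0033, "dy": 0.0015, "dz": 0.004, "jaw": 0.015}
    - {"ax": 0, "ay": 0, "az": 0, "dx": -0.0033, "dy": 0.0015, "dz": 0.008, "jaw": 0.015}
    - {"ax": 0, "ay": 0, "az": 0, "dx": -0.0033, "dy": 0.0015, "dz": 0.012, "jaw": 0.015}
    - {"ax": 0, "ay": 0, "az": 0, "dx": -0.0033, "dy": 0.0015, "dz": 0.015, "jaw": 0.015}
    - {"ax": 0, "ay": 0, "az": 0, "dx": -0.0033, "dy": 0.0015, "dz": 0.0175, "jaw": 0.015}
    - {"ax": 0, "ay": 0, "az": 0, "dx": -0.0033, "dy": 0.0015, "dz": 0.0175, "jaw": 0.015}
    - {"ax": 0, "ay": 0, "az": 0, "dx": -0.0033, "dy": 0.0015, "dz": 0.0175, "jaw": 0.015}
    - {"ax": 0, "ay": 0, "az": 0, "dx": -0.0033, "dy": 0.0015, "dz": 0.0175, "jaw": 0.015}
    - {"ax": 0, "ay": 0, "az": 0, "dx": -0.0033, "dy": 0.0015, "dz": 0.0175, "jaw": 0.015}

```text
time_s: 11.5
tool_pos: [517.8, 274.7, 240.4]
tcp_rot: [[0.091, 0.996, 0.0], [0.996, -0.091, 0.001], [0.001, 0.0, -1.0]]
force: [-0.2, -0.4, -1.8]
grip_width: 24.0
```

```bash
python3 - <<'E'
from h import *
o=readout.get_obs();p=np.array(o["tool_pos"]);print(p,np.round(o["force"],1),np.round(o["ft_torque"],2))
a=snapshot("side")[:,:,::-1];b=snapshot("top")[:,:,::-1]
cv2.imwrite("pics/s7.png",a);cv2.imwrite("pics/t7.png",b)
A=cv2.resize(a[95:140,245:290],None,fx=12,fy=12,interpolation=cv2.INTER_CUBIC)
B=cv2.resize(b[170:220,155:205],None,fx=5,fy=5,interpolation=cv2.INTER_CUBIC)
C=np.zeros((540,790,3),np.uint8);C[:,:540]=A;C[:250,540:790]=B
cv2.imwrite("pics/h7.png",C)
E
```

```text
[517.82341681 274.74257795 240.40292237] [-0.2 -0.4 -1.8] [-0.02 -0.    0.04]
```

View pics/h7.png

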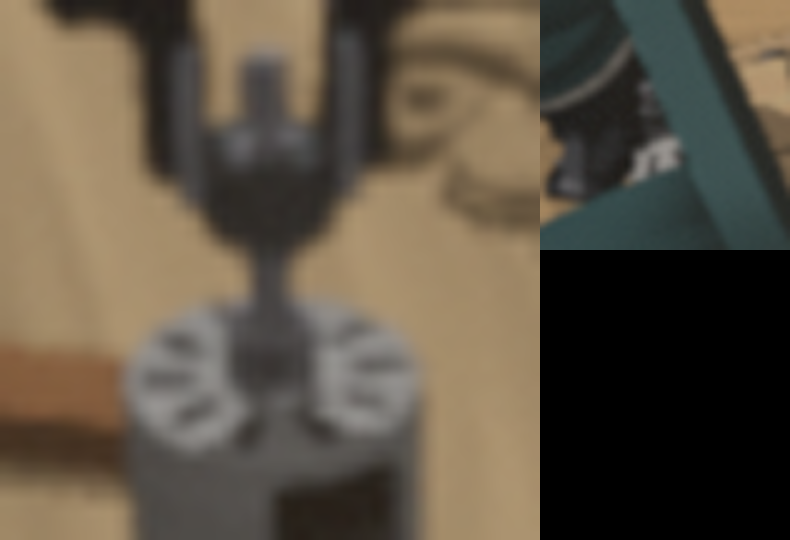

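The collet and spindle are now in line (crop u≈272 for both), with the tip just above the mouth. I'll insert it slowly.

Call:
jog_arm:
  motion:
    - {"ax": 0, "ay": 0, "az": 0, "dx": 0, "dy": 0, "dz": 0.001, "jaw": 0.015}
    - {"ax": 0, "ay": 0, "az": 0, "dx": 0, "dy": 0, "dz": 0.002, "jaw": 0.015}
    - {"ax": 0, "ay": 0, "az": 0, "dx": 0, "dy": 0, "dz": 0.003, "jaw": 0.015}
    - {"ax": 0, "ay": 0, "az": 0, "dx": 0, "dy": 0, "dz": 0.004, "jaw": 0.015}
    - {"ax": 0, "ay": 0, "az": 0, "dx": 0, "dy": 0, "dz": 0.005, "jaw": 0.015}
    - {"ax": 0, "ay": 0, "az": 0, "dx": 0, "dy": 0, "dz": 0.006, "jaw": 0.015}
    - {"ax": 0, "ay": 0, "az": 0, "dx": 0, "dy": 0, "dz": 0.007, "jaw": 0.015}
    - {"ax": 0, "ay": 0, "az": 0, "dx": 0, "dy": 0, "dz": 0.008, "jaw": 0.015}
    - {"ax": 0, "ay": 0, "az": 0, "dx": 0, "dy": 0, "dz": 0.008, "jaw": 0.015}
    - {"ax": 0, "ay": 0, "az": 0, "dx": 0, "dy": 0, "dz": 0.008, "jaw": 0.015}

```text
time_s: 12.6
tool_pos: [518.0, 275.0, 233.7]
tcp_rot: [[0.091, 0.996, 0.002], [0.996, -0.091, 0.002], [0.002, 0.002, -1.0]]
force: [-1.2, 2.3, 9.1]
grip_width: 24.4
```

```bash
python3 - <<'E'
from h import *
o=readout.get_obs();p=np.array(o["tool_pos"]);print(p,np.round(o["force"],1),np.round(o["ft_torque"],2))
a=snapshot("side")[:,:,::-1]
cv2.imwrite("pics/s8.png",a)
b=cv2.imread("pics/s7.png")
A=cv2.resize(a[95:135,250:285],None,fx=11,fy=11,interpolation=cv2.INTER_CUBIC)
B=cv2.resize(b[95:135,250:285],None,fx=11,fy=11,interpolation=cv2.INTER_CUBIC)
cv2.imwrite("pics/h8.png",np.hstack([B,A]))
E
```

```text
[518.02901676 275.02870985 233.66786316] [-1.2  2.3  9.1] [ 0.22  0.28 -0.07]
```

View pics/h8.png

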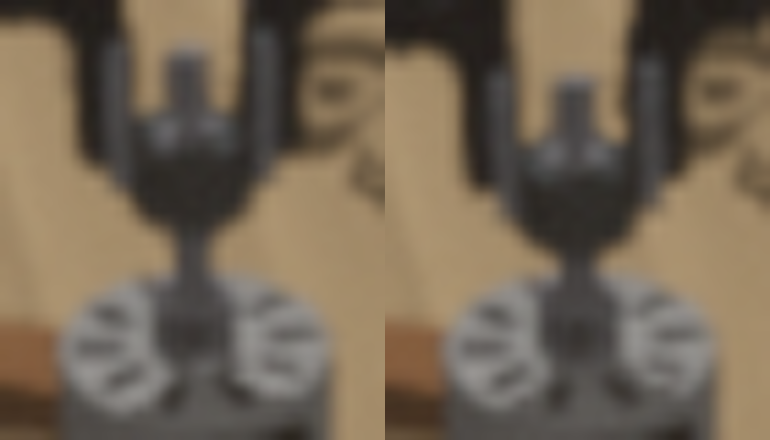

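It went about 5 mm in and then met a 9 N axial and 2.6 N lateral force. The collet is touching one side of the bore, and the tool is being pushed toward (-x,+y). I'll ease up and move that way.

Call:
jog_arm:
  motion:
    - {"ax": 0, "ay": 0, "az": 0, "dx": 0, "dy": 0, "dz": -0.0015, "jaw": 0.015}
    - {"ax": 0, "ay": 0, "az": 0, "dx": 0.0013, "dy": -0.0007, "dz": -0.0015, "jaw": 0.015}
    - {"ax": 0, "ay": 0, "az": 0, "dx": 0.0026, "dy": -0.0014, "dz": -0.0015, "jaw": 0.015}
    - {"ax": 0, "ay": 0, "az": 0, "dx": 0.0026, "dy": -0.0014, "dz": -0.001, "jaw": 0.015}
    - {"ax": 0, "ay": 0, "az": 0, "dx": 0.0026, "dy": -0.0014, "dz": 0, "jaw": 0.015}
    - {"ax": 0, "ay": 0, "az": 0, "dx": 0.0026, "dy": -0.0014, "dz": 0.001, "jaw": 0.015}
    - {"ax": 0, "ay": 0, "az": 0, "dx": 0.0026, "dy": -0.0014, "dz": 0.002, "jaw": 0.015}
    - {"ax": 0, "ay": 0, "az": 0, "dx": 0.0026, "dy": -0.0014, "dz": 0.003, "jaw": 0.015}
    - {"ax": 0, "ay": 0, "az": 0, "dx": 0.0026, "dy": -0.0014, "dz": 0.003, "jaw": 0.015}
    - {"ax": 0, "ay": 0, "az": 0, "dx": 0.0026, "dy": -0.0014, "dz": 0.003, "jaw": 0.015}

```text
time_s: 13.65
tool_pos: [516.9, 277.7, 230.7]
tcp_rot: [[0.091, 0.996, 0.002], [0.996, -0.091, 0.002], [0.002, 0.002, -1.0]]
force: [-0.5, -0.5, -0.7]
grip_width: 24.5
```

Free again, and deeper than before. I'll continue another 8 mm.

Call:
jog_arm:
  motion:
    - {"ax": 0, "ay": 0, "az": 0, "dx": 0, "dy": 0, "dz": 0.001, "jaw": 0.015}
    - {"ax": 0, "ay": 0, "az": 0, "dx": 0, "dy": 0, "dz": 0.002, "jaw": 0.015}
    - {"ax": 0, "ay": 0, "az": 0, "dx": 0, "dy": 0, "dz": 0.003, "jaw": 0.015}
    - {"ax": 0, "ay": 0, "az": 0, "dx": 0, "dy": 0, "dz": 0.004, "jaw": 0.015}
    - {"ax": 0, "ay": 0, "az": 0, "dx": 0, "dy": 0, "dz": 0.005, "jaw": 0.015}
    - {"ax": 0, "ay": 0, "az": 0, "dx": 0, "dy": 0, "dz": 0.006, "jaw": 0.015}
    - {"ax": 0, "ay": 0, "az": 0, "dx": 0, "dy": 0, "dz": 0.007, "jaw": 0.015}
    - {"ax": 0, "ay": 0, "az": 0, "dx": 0, "dy": 0, "dz": 0.007, "jaw": 0.015}
    - {"ax": 0, "ay": 0, "az": 0, "dx": 0, "dy": 0, "dz": 0.007, "jaw": 0.015}
    - {"ax": 0, "ay": 0, "az": 0, "dx": 0, "dy": 0, "dz": 0.007, "jaw": 0.015}

```text
time_s: 14.65
tool_pos: [517.0, 277.7, 223.6]
tcp_rot: [[0.091, 0.996, 0.002], [0.996, -0.091, 0.002], [0.002, 0.002, -1.0]]
force: [2.6, 0.9, -1.4]
grip_width: 24.5
```

Call:
jog_arm:
  motion:
    - {"ax": 0, "ay": 0, "az": 0, "dx": 0.0003, "dy": 0.0008, "dz": 0, "jaw": 0.015}
    - {"ax": 0, "ay": 0, "az": 0, "dx": 0.0003, "dy": 0.0008, "dz": 0.001, "jaw": 0.015}
    - {"ax": 0, "ay": 0, "az": 0, "dx": 0.0003, "dy": 0.0008, "dz": 0.002, "jaw": 0.015}
    - {"ax": 0, "ay": 0, "az": 0, "dx": 0.0003, "dy": 0.0008, "dz": 0.003, "jaw": 0.015}
    - {"ax": 0, "ay": 0, "az": 0, "dx": 0.0003, "dy": 0.0008, "dz": 0.004, "jaw": 0.015}
    - {"ax": 0, "ay": 0, "az": 0, "dx": 0.0003, "dy": 0.0008, "dz": 0.005, "jaw": 0.015}
    - {"ax": 0, "ay": 0, "az": 0, "dx": 0.0003, "dy": 0.0008, "dz": 0.006, "jaw": 0.015}
    - {"ax": 0, "ay": 0, "az": 0, "dx": 0.0003, "dy": 0.0008, "dz": 0.006, "jaw": 0.015}
    - {"ax": 0, "ay": 0, "az": 0, "dx": 0.0003, "dy": 0.0008, "dz": 0.006, "jaw": 0.015}
    - {"ax": 0, "ay": 0, "az": 0, "dx": 0.0003, "dy": 0.0008, "dz": 0.006, "jaw": 0.015}

```text
time_s: 15.65
tool_pos: [517.8, 278.0, 217.7]
tcp_rot: [[0.091, 0.996, 0.002], [0.996, -0.091, 0.002], [0.002, 0.002, -1.0]]
force: [0.3, -0.9, -1.3]
grip_width: 24.3
```

Call:
jog_arm:
  motion:
    - {"ax": 0, "ay": 0, "az": 0, "dx": 0, "dy": 0, "dz": 0.0005, "jaw": 0.015}
    - {"ax": 0, "ay": 0, "az": 0, "dx": 0, "dy": 0, "dz": 0.001, "jaw": 0.015}
    - {"ax": 0, "ay": 0, "az": 0, "dx": 0, "dy": 0, "dz": 0.0015, "jaw": 0.015}
    - {"ax": 0, "ay": 0, "az": 0, "dx": 0, "dy": 0, "dz": 0.002, "jaw": 0.015}
    - {"ax": 0, "ay": 0, "az": 0, "dx": 0, "dy": 0, "dz": 0.0023, "jaw": 0.015}
    - {"ax": 0, "ay": 0, "az": 0, "dx": 0, "dy": 0, "dz": 0.0026, "jaw": 0.015}
    - {"ax": 0, "ay": 0, "az": 0, "dx": 0, "dy": 0, "dz": 0.0029, "jaw": 0.015}
    - {"ax": 0, "ay": 0, "az": 0, "dx": 0, "dy": 0, "dz": 0.0032, "jaw": 0.015}
    - {"ax": 0, "ay": 0, "az": 0, "dx": 0, "dy": 0, "dz": 0.0032, "jaw": 0.015}
    - {"ax": 0, "ay": 0, "az": 0, "dx": 0, "dy": 0, "dz": 0.0032, "jaw": 0.015}

```text
time_s: 16.65
tool_pos: [517.8, 278.0, 214.7]
tcp_rot: [[0.091, 0.996, 0.002], [0.996, -0.091, 0.002], [0.002, 0.002, -1.0]]
force: [0.8, 1.3, 1.6]
grip_width: 24.6
```

Call:
jog_arm:
  motion:
    - {"ax": 0, "ay": 0, "az": 0, "dx": 0, "dy": 0, "dz": 0, "jaw": 0.026}
    - {"ax": 0, "ay": 0, "az": 0, "dx": 0, "dy": 0, "dz": 0, "jaw": 0.029}
    - {"ax": 0, "ay": 0, "az": 0, "dx": 0, "dy": 0, "dz": 0, "jaw": 0.033}
    - {"ax": 0, "ay": 0, "az": 0, "dx": 0, "dy": 0, "dz": 0, "jaw": 0.038}
    - {"ax": 0, "ay": 0, "az": 0, "dx": 0, "dy": 0, "dz": 0, "jaw": 0.044}
    - {"ax": 0, "ay": 0, "az": 0, "dx": 0, "dy": 0, "dz": 0, "jaw": 0.05}
    - {"ax": 0, "ay": 0, "az": 0, "dx": 0, "dy": 0, "dz": 0, "jaw": 0.056}
    - {"ax": 0, "ay": 0, "az": 0, "dx": 0, "dy": 0, "dz": 0, "jaw": 0.06}
    - {"ax": 0, "ay": 0, "az": 0, "dx": 0, "dy": 0, "dz": -0.002, "jaw": 0.06}
    - {"ax": 0, "ay": 0, "az": 0, "dx": 0, "dy": 0, "dz": -0.006, "jaw": 0.06}

```text
time_s: 17.65
tool_pos: [517.7, 278.0, 220.6]
tcp_rot: [[0.091, 0.996, 0.002], [0.996, -0.091, 0.002], [0.002, 0.002, -1.0]]
force: [-0.8, 0.2, -0.5]
grip_width: 60.1
```

```bash
python3 - <<'E'
from h import *
a=snapshot("side")[:,:,::-1]
cv2.imwrite("pics/s9.png",a)
cv2.imwrite("pics/h9.png",cv2.resize(a[85:150,230:300],None,fx=9,fy=9,interpolation=cv2.INTER_CUBIC))
m=[516.9,275.6]
for z in(207,225,245): print(z,(proj("side",m+[z])+.45-[230,85])*9)
E
```

```text
207 [338.22050751 330.42744461]
225 [336.5066714  274.81842919]
245 [334.54893132 211.29543685]
```

View pics/h9.png

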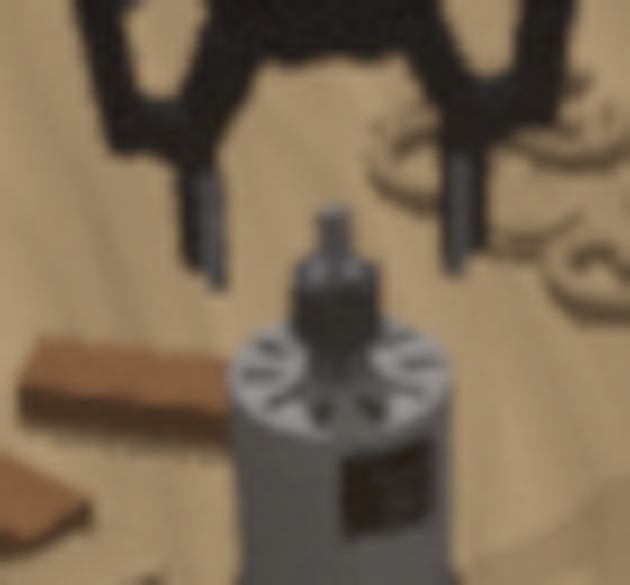

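The nut is seated: its cutter top is at crop (334,210) against a predicted (334.5,211), upright and released. I'll move straight up now, then reorient for the button.

Call:
jog_arm:
  motion:
    - {"ax": 0, "ay": 0, "az": 0, "dx": 0, "dy": 0, "dz": -0.01, "jaw": 0.06}
    - {"ax": 0, "ay": 0, "az": 0, "dx": 0, "dy": 0, "dz": -0.025, "jaw": 0.06}
    - {"ax": 0, "ay": 0, "az": 0, "dx": 0, "dy": 0, "dz": -0.045, "jaw": 0.06}
    - {"ax": 0, "ay": 0, "az": 0, "dx": 0, "dy": 0, "dz": -0.07, "jaw": 0.06}
    - {"ax": 0, "ay": 0, "az": 0, "dx": -0.02, "dy": 0, "dz": -0.09, "jaw": 0.06}
    - {"ax": 0, "ay": 0, "az": 0, "dx": -0.05, "dy": 0.005, "dz": -0.1, "jaw": 0.05}
    - {"ax": 0, "ay": 0, "az": 0, "dx": -0.08, "dy": 0.01, "dz": -0.1, "jaw": 0.04}
    - {"ax": 0, "ay": 0, "az": 0, "dx": -0.11, "dy": 0.015, "dz": -0.1, "jaw": 0.02}
    - {"ax": 0, "ay": 0, "az": 0, "dx": -0.13, "dy": 0.02, "dz": -0.1, "jaw": 0}
    - {"ax": 0, "ay": 0, "az": 0, "dx": -0.14, "dy": 0.02, "dz": -0.1, "jaw": 0}

```text
time_s: 18.7
tool_pos: [525.0, 135.2, 322.8]
tcp_rot: [[0.093, 0.996, 0.004], [0.996, -0.093, 0.002], [0.003, 0.004, -1.0]]
force: [0.9, 0.3, -1.0]
grip_width: 0.2
```

```bash
cat >> h.py <<'E'
def lvl(tilt,yaw=104):
    c,s=np.cos(np.radians(yaw)),np.sin(np.radians(yaw)); ct,st=np.cos(np.radians(tilt)),np.sin(np.radians(tilt))
    z=np.array([c*ct,s*ct,-st]); y=np.array([s,-c,0]); return np.c_[np.cross(y,z),y,z]
E
python3 - <<'E'
from h import *
print(lvl(0)); print(np.round(readout.get_obs()["joints"],1))
go([545,140,300],lvl(0)); go([545,140,300],lvl(45))
E
```

```text
[[-0.          0.97029573 -0.2419219 ]
 [ 0.          0.2419219   0.97029573]
 [ 1.          0.         -0.        ]]
[ 11.7 -10.7  91.1   0.1  99.3  17. ]
shift m [0.0066 0.0194 0.0229] turn [ 15.35  88.95 -14.96] force [ 0.9  0.3 -1. ] w 0.18 t 18.7 pos [525.  135.2 322.8]
shift m [0.0066 0.0194 0.0229] turn [  7.82  44.45 -18.21] force [ 0.9  0.3 -1. ] w 0.18 t 18.7 pos [525.  135.2 322.8]
```

Call:
jog_arm:
  motion:
    - {"ax": 1, "ay": 6, "az": -2.5, "dx": 0, "dy": 0.005, "dz": 0, "jaw": 0}
    - {"ax": 2, "ay": 12, "az": -5, "dx": 0, "dy": 0.01, "dz": 0, "jaw": 0}
    - {"ax": 3.1, "ay": 18, "az": -7.5, "dx": 0, "dy": 0.015, "dz": 0, "jaw": 0}
    - {"ax": 4.2, "ay": 24, "az": -10, "dx": 0, "dy": 0.02, "dz": 0, "jaw": 0}
    - {"ax": 5.2, "ay": 30, "az": -12, "dx": 0, "dy": 0.02, "dz": 0, "jaw": 0}
    - {"ax": 6.3, "ay": 36, "az": -15, "dx": 0, "dy": 0.02, "dz": 0, "jaw": 0}
    - {"ax": 7, "ay": 40, "az": -16.5, "dx": 0, "dy": 0.02, "dz": 0, "jaw": 0}
    - {"ax": 7.8, "ay": 44.4, "az": -18.2, "dx": 0, "dy": 0.02, "dz": 0, "jaw": 0}
    - {"ax": 7.8, "ay": 44.4, "az": -18.2, "dx": 0, "dy": 0.02, "dz": 0, "jaw": 0}
    - {"ax": 7.8, "ay": 44.4, "az": -18.2, "dx": 0, "dy": 0.02, "dz": 0, "jaw": 0}

```text
time_s: 19.7
tool_pos: [545.1, 133.4, 323.1]
tcp_rot: [[-0.171, 0.971, -0.17], [0.688, 0.241, 0.684], [0.705, -0.001, -0.709]]
force: [-0.2, -0.5, 0.8]
grip_width: 0.2
```

```bash
python3 - <<'E'
from h import *
print(np.round(readout.get_obs()["joints"],1))
go([545,140,300],lvl(0)); go([545,140,300],lvl(30))
E
```

```text
[ -8.7  -3.1  91.8  42.8 106.7 -15.6]
shift m [-0.0117  0.0015  0.0209] turn [ 4.000e-02  4.517e+01 -5.000e-02] force [-0.2 -0.5  0.8] w 0.16 t 19.7 pos [545.1 133.4 323.1]
shift m [-0.0117  0.0015  0.0209] turn [ 0.03 15.17 -0.06] force [-0.2 -0.5  0.8] w 0.16 t 19.7 pos [545.1 133.4 323.1]
```

```bash
python3 - <<'E'
from h import *
go([541,150,230],lvl(0))
E
```

```text
shift m [-0.0535  0.0001  0.0781] turn [ 4.000e-02  4.517e+01 -5.000e-02] force [-0.2 -0.5  0.8] w 0.16 t 19.7 pos [545.1 133.4 323.1]
```

Call:
jog_arm:
  motion:
    - {"ax": 0, "ay": 6, "az": 0, "dx": -0.006, "dy": 0, "dz": 0.009, "jaw": 0}
    - {"ax": 0, "ay": 12, "az": 0, "dx": -0.013, "dy": 0, "dz": 0.019, "jaw": 0}
    - {"ax": 0, "ay": 18, "az": 0, "dx": -0.02, "dy": 0, "dz": 0.029, "jaw": 0}
    - {"ax": 0, "ay": 24, "az": 0, "dx": -0.027, "dy": 0, "dz": 0.04, "jaw": 0}
    - {"ax": 0, "ay": 30, "az": 0, "dx": -0.034, "dy": 0, "dz": 0.05, "jaw": 0}
    - {"ax": 0, "ay": 36, "az": 0, "dx": -0.041, "dy": 0, "dz": 0.06, "jaw": 0}
    - {"ax": 0, "ay": 41, "az": 0, "dx": -0.048, "dy": 0, "dz": 0.07, "jaw": 0}
    - {"ax": 0, "ay": 45.2, "az": 0, "dx": -0.0535, "dy": 0, "dz": 0.078, "jaw": 0}
    - {"ax": 0, "ay": 45.2, "az": 0, "dx": -0.0535, "dy": 0, "dz": 0.078, "jaw": 0}
    - {"ax": 0, "ay": 45.2, "az": 0, "dx": -0.0535, "dy": 0, "dz": 0.078, "jaw": 0}

```text
time_s: 20.7
tool_pos: [541.0, 150.4, 230.7]
tcp_rot: [[-0.0, 0.97, -0.242], [0.003, 0.242, 0.97], [1.0, -0.0, -0.003]]
force: [0.2, 0.1, 0.6]
grip_width: -0.1
```

```bash
python3 - <<'E'
from h import *
print(np.round(readout.get_obs()["joints"],1))
go([538,192.5,172],lvl(0)) 
a=snapshot("side")[:,:,::-1]
cv2.imwrite("pics/s10.png",a)
E
```

```text
[-14.4  13.6 103.3  76.1 115.1 -30. ]
shift m [-0.0586  0.0073  0.0417] turn [-0.03  0.17 -0.03] force [0.2 0.1 0.6] w -0.11 t 20.7 pos [541.  150.4 230.7]
```

View pics/s10.png

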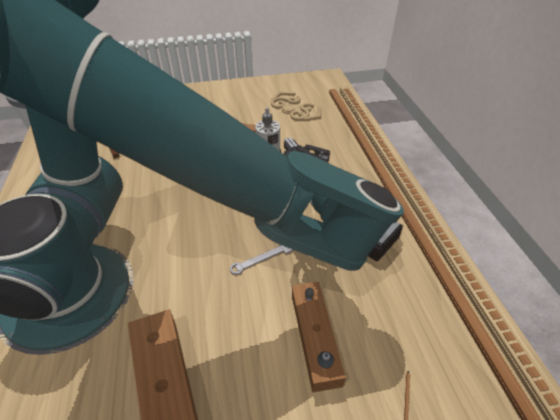

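The arm is level behind the button, and the router with the seated nut is visible at (267,125). I'll descend to button height and close in to about 30 mm short.

Call:
jog_arm:
  motion:
    - {"ax": 0, "ay": 0, "az": 0, "dx": -0.008, "dy": 0.001, "dz": 0, "jaw": 0}
    - {"ax": 0, "ay": 0, "az": 0, "dx": -0.02, "dy": 0.003, "dz": 0, "jaw": 0}
    - {"ax": 0, "ay": 0, "az": 0, "dx": -0.035, "dy": 0.005, "dz": 0.005, "jaw": 0}
    - {"ax": 0, "ay": 0.2, "az": 0, "dx": -0.05, "dy": 0.0073, "dz": 0.015, "jaw": 0}
    - {"ax": 0, "ay": 0.2, "az": 0, "dx": -0.0585, "dy": 0.0073, "dz": 0.03, "jaw": 0}
    - {"ax": 0, "ay": 0.2, "az": 0, "dx": -0.0585, "dy": 0.0073, "dz": 0.045, "jaw": 0}
    - {"ax": 0, "ay": 0.2, "az": 0, "dx": -0.0585, "dy": 0.0073, "dz": 0.058, "jaw": 0}
    - {"ax": 0, "ay": 0.2, "az": 0, "dx": -0.0585, "dy": 0.0073, "dz": 0.058, "jaw": 0}
    - {"ax": 0, "ay": 0.2, "az": 0, "dx": -0.0585, "dy": 0.0073, "dz": 0.058, "jaw": 0}
    - {"ax": 0, "ay": 0.2, "az": 0, "dx": -0.0585, "dy": 0.0073, "dz": 0.058, "jaw": 0}

```text
time_s: 21.75
tool_pos: [534.5, 208.0, 173.3]
tcp_rot: [[-0.002, 0.97, -0.242], [-0.0, 0.242, 0.97], [1.0, 0.002, -0.0]]
force: [0.3, 0.3, 0.8]
grip_width: 0.3
```

```bash
python3 - <<'E'
from h import *
o=readout.get_obs();print(np.round(o["joints"],1),np.round(o["tcp_rot"],3).tolist())
u=np.array([np.cos(np.radians(104)),np.sin(np.radians(104)),0]); ax=np.array([517.3,277.9,172])
print("along-from-axis",(ax-o["tool_pos"])@u, "lateral",(np.array(o["tool_pos"])-ax)@np.array([u[1],-u[0],0]))
go(ax-41.5*u,lvl(0))
a=snapshot("side")[:,:,::-1];b=snapshot("top")[:,:,::-1]
cv2.imwrite("pics/s11.png",a);cv2.imwrite("pics/t11.png",b)
A=cv2.resize(a[95:175,240:320],None,fx=6,fy=6,interpolation=cv2.INTER_CUBIC)
B=cv2.resize(b[150:230,155:235],None,fx=3.8,fy=3.8,interpolation=cv2.INTER_CUBIC)
C=np.zeros((480,790,3),np.uint8);C[:,:480]=A;C[:304,485:789]=B
cv2.imwrite("pics/h11.png",C)
for P in(ax-41.5*u,np.array(o["tool_pos"])): print((proj("side",P)+.4-[240,95])*6,(proj("top",P)+.4-[155,150])*3.8)
E
```

```text
[ -9.3  16.6 106.2  76.8 109.4 -35.2] [[-0.002, 0.97, -0.242], [-0.0, 0.242, 0.97], [1.0, 0.002, -0.0]]
along-from-axis 72.0052326632605 lateral -0.24479442103341825
shift m [-0.0013  0.0002  0.0305] turn [-0.01  0.01  0.12] force [0.3 0.3 0.8] w 0.28 t 21.75 pos [534.5 208.  173.3]
[207.25044024 276.27599528] [159.36408617 160.47754915]
[237.46187881 312.376875  ] [202.86111433 150.33022402]
```

View pics/h11.png

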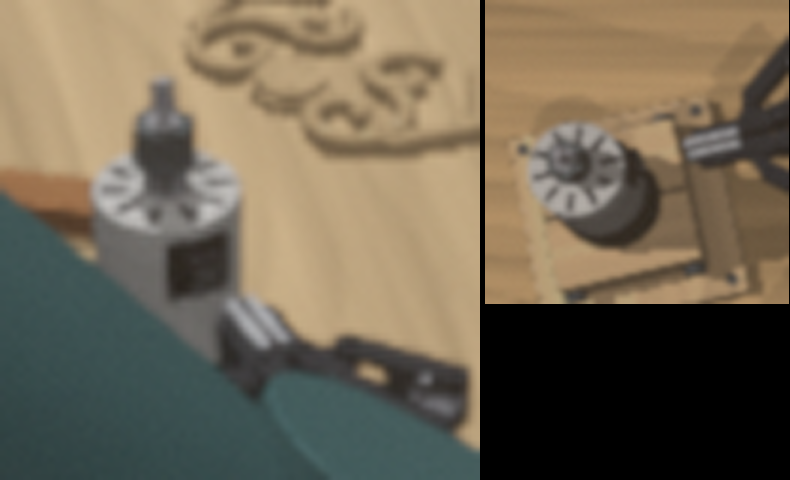

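Call:
jog_arm:
  motion:
    - {"ax": 0, "ay": 0, "az": 0, "dx": -0.0013, "dy": 0, "dz": 0.006, "jaw": 0}
    - {"ax": 0, "ay": 0, "az": 0, "dx": -0.0013, "dy": 0, "dz": 0.012, "jaw": 0}
    - {"ax": 0, "ay": 0, "az": 0, "dx": -0.0013, "dy": 0, "dz": 0.017, "jaw": 0}
    - {"ax": 0, "ay": 0, "az": 0, "dx": -0.0013, "dy": 0, "dz": 0.021, "jaw": 0}
    - {"ax": 0, "ay": 0, "az": 0, "dx": -0.0013, "dy": 0, "dz": 0.0245, "jaw": 0}
    - {"ax": 0, "ay": 0, "az": 0, "dx": -0.0013, "dy": 0, "dz": 0.027, "jaw": 0}
    - {"ax": 0, "ay": 0, "az": 0, "dx": -0.0013, "dy": 0, "dz": 0.029, "jaw": 0}
    - {"ax": 0, "ay": 0, "az": 0, "dx": -0.0013, "dy": 0, "dz": 0.031, "jaw": 0}
    - {"ax": 0, "ay": 0, "az": 0, "dx": -0.0013, "dy": 0, "dz": 0.0325, "jaw": 0}
    - {"ax": 0, "ay": 0, "az": 0, "dx": -0.0013, "dy": 0, "dz": 0.0335, "jaw": 0}

```text
time_s: 22.85
tool_pos: [526.5, 240.2, 171.7]
tcp_rot: [[-0.002, 0.97, -0.242], [-0.0, 0.242, 0.97], [1.0, 0.002, -0.0]]
force: [0.7, -7.0, -1.3]
grip_width: 0.1
```

Contact: 7 N at about 2.6 mm of travel, which fits the spring. I'll press further.

Call:
jog_arm:
  motion:
    - {"ax": 0, "ay": 0, "az": 0, "dx": 0, "dy": 0, "dz": 0.0014, "jaw": 0}
    - {"ax": 0, "ay": 0, "az": 0, "dx": 0, "dy": 0, "dz": 0.0018, "jaw": 0}
    - {"ax": 0, "ay": 0, "az": 0, "dx": 0, "dy": 0, "dz": 0.0022, "jaw": 0}
    - {"ax": 0, "ay": 0, "az": 0, "dx": 0, "dy": 0, "dz": 0.0026, "jaw": 0}
    - {"ax": 0, "ay": 0, "az": 0, "dx": 0, "dy": 0, "dz": 0.003, "jaw": 0}
    - {"ax": 0, "ay": 0, "az": 0, "dx": 0, "dy": 0, "dz": 0.0033, "jaw": 0}
    - {"ax": 0, "ay": 0, "az": 0, "dx": 0, "dy": 0, "dz": 0.0036, "jaw": 0}
    - {"ax": 0, "ay": 0, "az": 0, "dx": 0, "dy": 0, "dz": 0.0036, "jaw": 0}
    - {"ax": 0, "ay": 0, "az": 0, "dx": 0, "dy": 0, "dz": 0.0036, "jaw": 0}
    - {"ax": 0, "ay": 0, "az": 0, "dx": 0, "dy": 0, "dz": 0.0036, "jaw": 0}

```text
time_s: 23.85
tool_pos: [525.8, 243.1, 171.7]
tcp_rot: [[-0.002, 0.971, -0.241], [-0.0, 0.241, 0.971], [1.0, 0.002, -0.0]]
force: [1.4, -10.6, -0.0]
grip_width: -0.2
```

Call:
jog_arm:
  motion:
    - {"ax": 0, "ay": 0, "az": 0, "dx": 0, "dy": 0, "dz": 0.0008, "jaw": 0}
    - {"ax": 0, "ay": 0, "az": 0, "dx": 0, "dy": 0, "dz": 0.001, "jaw": 0}
    - {"ax": 0, "ay": 0, "az": 0, "dx": 0, "dy": 0, "dz": 0.0012, "jaw": 0}
    - {"ax": 0, "ay": 0, "az": 0, "dx": 0, "dy": 0, "dz": 0.0014, "jaw": 0}
    - {"ax": 0, "ay": 0, "az": 0, "dx": 0, "dy": 0, "dz": 0.0016, "jaw": 0}
    - {"ax": 0, "ay": 0, "az": 0, "dx": 0, "dy": 0, "dz": 0.0018, "jaw": 0}
    - {"ax": 0, "ay": 0, "az": 0, "dx": 0, "dy": 0, "dz": 0.002, "jaw": 0}
    - {"ax": 0, "ay": 0, "az": 0, "dx": 0, "dy": 0, "dz": 0.002, "jaw": 0}
    - {"ax": 0, "ay": 0, "az": 0, "dx": 0, "dy": 0, "dz": 0.002, "jaw": 0}
    - {"ax": 0, "ay": 0, "az": 0, "dx": 0, "dy": 0, "dz": 0.002, "jaw": 0}

```text
time_s: 24.85
tool_pos: [525.8, 243.5, 171.7]
tcp_rot: [[-0.002, 0.971, -0.24], [0.0, 0.24, 0.971], [1.0, 0.002, -0.0]]
force: [2.1, -30.3, -2.6]
grip_width: -0.1
```

The end stop is reached: the position barely moved while the force rose to 30 N. I'll ease off to a moderate hold.

Call:
jog_arm:
  motion:
    - {"ax": 0, "ay": 0, "az": 0, "dx": 0, "dy": 0, "dz": 0.0015, "jaw": 0}
    - {"ax": 0, "ay": 0, "az": 0, "dx": 0, "dy": 0, "dz": 0.0012, "jaw": 0}
    - {"ax": 0, "ay": 0, "az": 0, "dx": 0, "dy": 0, "dz": 0.0011, "jaw": 0}
    - {"ax": 0, "ay": 0, "az": 0, "dx": 0, "dy": 0, "dz": 0.0011, "jaw": 0}
    - {"ax": 0, "ay": 0, "az": 0, "dx": 0, "dy": 0, "dz": 0.0011, "jaw": 0}
    - {"ax": 0, "ay": 0, "az": 0, "dx": 0, "dy": 0, "dz": 0.0011, "jaw": 0}
    - {"ax": 0, "ay": 0, "az": 0, "dx": 0, "dy": 0, "dz": 0.0011, "jaw": 0}
    - {"ax": 0, "ay": 0, "az": 0, "dx": 0, "dy": 0, "dz": 0.0011, "jaw": 0}
    - {"ax": 0, "ay": 0, "az": 0, "dx": 0, "dy": 0, "dz": 0.0011, "jaw": 0}
    - {"ax": 0, "ay": 0, "az": 0, "dx": 0, "dy": 0, "dz": 0.0011, "jaw": 0}

```text
time_s: 25.85
tool_pos: [525.8, 243.4, 171.7]
tcp_rot: [[-0.002, 0.971, -0.239], [0.0, 0.239, 0.971], [1.0, 0.001, -0.001]]
force: [-0.3, -23.8, -0.4]
grip_width: 0.1
```

```bash
python3 - <<'E'
from h import *
a=snapshot("side")[:,:,::-1];b=snapshot("top")[:,:,::-1]
A=cv2.resize(a[95:175,240:320],None,fx=6,fy=6,interpolation=cv2.INTER_CUBIC)
B=cv2.resize(b[150:230,155:235],None,fx=3.8,fy=3.8,interpolation=cv2.INTER_CUBIC)
C=np.zeros((480,790,3),np.uint8);C[:,:480]=A;C[:304,485:789]=B
cv2.imwrite("pics/h12.png",C);cv2.imwrite("pics/s12.png",a)
o=readout.get_obs();print(np.round(o["tool_pos"],2),np.round(o["force"],1),o["time_s"])
E
```

```text
[525.79 243.42 171.74] [  0.7 -23.2  -0.8] 25.95
```

View pics/h12.png

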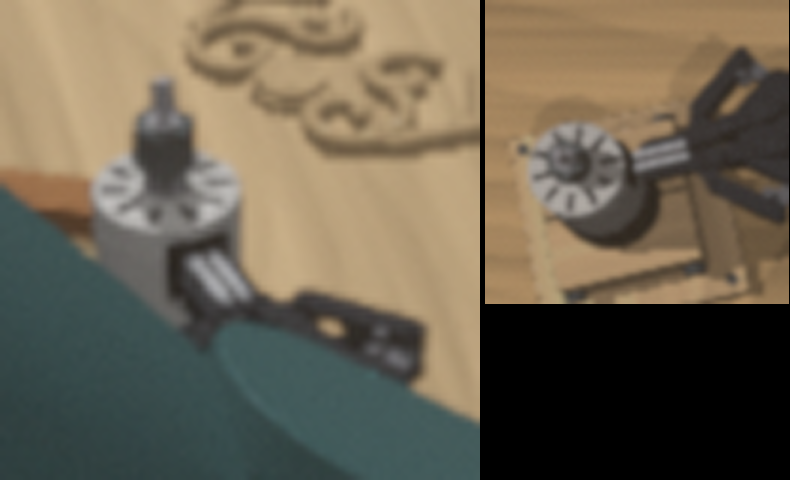

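View pics/s12.png

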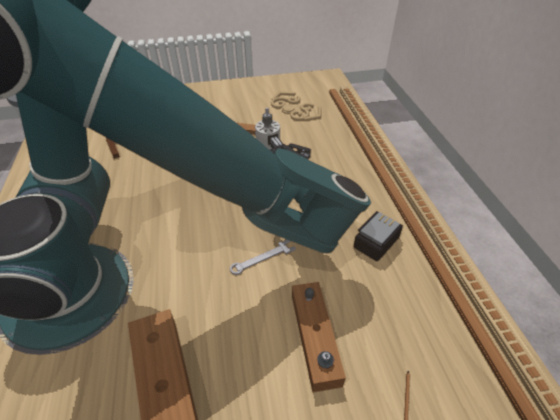

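The fingers press on the button at crop (205,270). The nut stands upright at (163,130). The two other bits, the spanner and the battery are where they started. The push holds steady at about 23 N, so I'm handing in.

```bash
python3 -c "
from cell import ticket
print(ticket.hand_in())"
```

```text
the job is handed in; nothing more can be done
None
```

I lifted the collet nut and bit from the middle hole of the smaller rack, set it on the router's spindle and let go. I then pushed the lock button fully in, and the closed fingers are still holding it. The job was handed in at about 26 s of the 56 s limit.

**Nut:**
- The fingers were 214.7 mm above the bench at release, against 214.6 mm expected for a nut sitting flat, with only about 3 N of contact.
- Afterwards the cutter top was within about a pixel of where it should be in the side picture, and it stood upright.

**Button:**
- Force rose from 4 N towards 12 N as the spring compressed, then jumped to 30 N with almost no further movement, so it is at its end stop.
- I eased off, and it was holding at about 23 N on the last reading.

**Other items:** in the last picture the two other bits, the spanner and the battery are where they started.

**What disagreed:** the two cameras differed by about 4.5 mm in y on the router's position. Because of that, the first insertion touched one side of the bore with about 9 N. I eased up, moved about 3 mm the way the force pointed, and the collet then went in almost freely. I also closed on the nut three times before the jaws sat square on its flats (24.3 mm on the last try).

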